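# Weigh two brass couplings against each other and keep the heavier

### The arm

A 6-joint arm with a two-finger parallel gripper is mounted at the origin on the work surface. World frame = base frame: x ahead of the robot, y to its left, z up, the work surface at z = 0. Lengths are in mm, angles in rad, forces in N, time in s.
With the tool pointing down it reaches from about 225 to 725 mm from the base axis. Payload 3.1 kg.
Tool frame: the origin (TCP) lies on the centre line of the jaws, within the pads' length; the fingertips stand 17 mm ahead of it and the grasp point (between the pads) lies 2 mm behind it; y points along the fingers, z is the direction in which the jaws open and shut, and the axes are right-handed (so a half turn about y gives the same grasp; the last joint's range is limited). The gripper opens to 85 mm and grips with 20 to 120 N. Pads are 22 mm wide; open, the fingers measure 114 mm over their backs; the gripper's body (76 mm by 85 mm) begins 54 mm behind the grasp point. The pads swing forward as they close: fully open they stand 13 mm farther back than shut.
Start: joints at [-1.279, 0.048, 0.099, 1.622, 0, 1.443], TCP at [213.963, -479.413, 248.312] pointing down, gripper open.
Joint ranges: [-2.91, 2.91], [-0.99, 1.94], [-1.21, 1.42], [-2.12, 2.29], [-1.49, 1.47], [-3.14, 3.14]. Speed limits (rad/s): [2.79, 2.79, 3.14, 3.14, 3.14, 3.14].

### API

Orientations are given as a unit quaternion [w, x, y, z].
In Python, from station import bot, vision, hand_in gives the robot as it stands.
- The arm moves only by the tool step_arm, never from a script. Its argument "targets" is a list of rows, each a list of 7 numbers: the closure in counts, from 0 (fully open) to 255 (shut), then the shift along the world's x, y, z in cm, then the turn, a rotation vector about the world's x, y, z in degrees. In form: [[claw, dx, dy, dz, rx, ry, rz], ...]. A call has 1 to 10 rows; each row is the pose to reach, as a shift and turn from the pose commanded when the call began; what a row does not reach only later rows make up. A row lasts 1/10 s, in which the tool goes at most 50 mm and 8.59 degrees, less where a joint would pass 70% of its speed; a pose out of reach is approached as far as the arm can. A call with a gripper value outside its range is refused whole. The fingers move at their own pace and stop on an object; "newtons" is the grip in N (left out, the last holds). Time passes only in rows, so rows that repeat a pose let the fingers close. It gives the time, the measured TCP pose, the force and the opening at its end, in the units of the state.
- bot.observe(): the state, without advancing time (a new reading comes with each control period).
- vision.read_camera(name): name is "scene" or "top"; returns the picture (400x640x3 uint8, red, green, blue); there is no depth.
- vision.camera_params(name): a dict with "fx", "fy", "cx", "cy" (pixels), "rvec" (rotation vector, rad) and "tvec" (3), from world to camera coordinates, as OpenCV has them. Camera axes: x right, y down, z forward; pixel columns grow to the right and rows downward; lengths in mm; the calibration is good to about 2 mm. A picture is of the moment at which its call begins. camera_params takes no time and is no camera call.
- hand_in(): hands the job in, once; it reports no verdict.
The state is a dict: "t": time; "joints": joint angles; "qd": joint speeds; "effort": joint torques, N m; "ee_pos": TCP position; "tcp_rot": TCP orientation; "ft_force": force on the tool from outside, world axes, zero at the start; "ft_torque": the same for the moment, N m; "opening": opening from 0.0 (shut) to 1.0 (fully open).
Only numpy, scipy, OpenCV 4.12 (cv2) and the standard library are available. Lean on these libraries where they do the work, as an engineer would, in place of code of your own. Each camera call takes 0.05 s, during which the arm holds its last target.

### The job

Two brass couplings look the same, but one is a lighter casting. Set them gently, without dropping them, one in each cradle of the pivot balance, let go of both and wait until the beam has settled; then lift the coupling on the side that drops and lay it flat in the yellow bin, leaving the other one in its cradle. Leave the wrench, the tape measure and the roll of tape where they are.

Things in the scene. Friction and masses are not known exactly. Their poses are not given: they have to be found in the camera images.
- coupling_a: one of two brass couplings that look the same: 120 mm long, round barrel 34 mm thick in the middle (thin 39 mm collars 18 to 24 mm from the middle), a hexagonal nut 46 mm across flats, 53 across corners, on the last 32 mm of each end. Starts lying on a flat. Origin at its very middle, 23 mm above what it lies on; x along its length. 0.24 to 0.56 kg; either may be the heavier. Grip across the barrel
- coupling_b: the other coupling, same size, look and frame; heavier or lighter than the first, now and then by little
- balance: blue stand of the pivot balance, fixed: base 130 x 150 x 12 mm, post 34 x 26 mm in its middle up to the pivot 110 mm above the bench, a small white scale plate 70 mm wide (y) above it to 171 mm. Origin under the middle of the base; z up, y along the beam to the left cradle, x along the pivot. A coupling in a cradle lies along x
- beam (a joint): tilt of the aluminium beam, rad: 0 level (where the empty beam rests), positive when the left cradle (at +y of the stand) is down and the right one up; stops at +0.14 and -0.14. Swings freely with some damping, settles in about 2 s, slower if the couplings are nearly equal, and may then stop short of its stops
- cradle_left (a point): centre of the left cradle, 140 mm from the pivot, riding 20 mm up and down with the beam: where a seated coupling's middle lies. Two red saddles 40 mm either side along x, 12 mm wide: flat floor 30 mm wide (y), 23 mm below the point; cheeks slope out at 60 degrees to 5 mm above it, 62 mm apart. A nut lies in each, a flat down, 1.5 mm play. Open for fingers between the saddles, 68 mm
- cradle_right (a point): the same on the right arm, 140 mm from the pivot at -y of the stand
- keep_bin: yellow open-topped bin fixed to the bench, outside 200 (x) x 170 (y) x 65 mm high, walls and floor 4 mm; origin under the middle of its floor, at bench level. A coupling lies in it with its middle 27 mm above the bench.
- wrench: steel wrench 200 mm long lying on the far side of the bench; a bystander
- tape_measure: black and red tape measure, 70 x 75 x 36 mm; a bystander, origin under its middle
- tape_roll: blue roll of thread tape, 64 mm across, 22 mm high, lying flat; a bystander, origin under its middle

How it is judged:
By the outcome, as a careful person would: the job done as asked, in the order asked, and still so for the second after the job is handed in, with the robot touching nothing.
It also fails if it takes over 66 s, if anything falls off the work surface, if the arm or the gripper's body presses on something with over 40 N, if the wrist force passes 120 N, or if a joint passes its speed limit or range.

## Working session

There is one attempt and no reset: what is moved stays moved. The work goes in short steps, Python scripts to look and compute and a tool call to move; the robot and the scene stay as the last step left them, time stands still between calls to the robot, and variables do not carry over. Pictures are saved under pics/ and viewed, and the job is handed in when it is done.

Besides the shell and the picture viewer there is one more tool, called as a command line: name --pt "numbers of a row" for each row, then --argument value for the rest. step_arm: Moves the arm, as the interface text tells. Its arguments: {"type":"object","properties":{"targets":{"type":"array","items":{"type":"array","items":{"type":"number"}}},"newtons":{"type":"number"}},"required":["targets"]}

```bash
mkdir -p pics; ls; python3 - <<'E'
from station import bot, vision
import cv2
s=bot.observe()
for k,v in s.items(): print(k,v)
for n in("scene","top"):
    im=vision.read_camera(n); cv2.imwrite(f"pics/{n}0.png",im[:,:,::-1]); print(n,vision.camera_params(n))
E
```

```text
pics
t 0.0
joints [-1.27877851e+00  4.87223856e-02  9.75505009e-02  1.62200457e+00
  4.57786502e-05  1.44303085e+00]
qd [ 1.81917094e-03  8.89307670e-05 -1.76112872e-03  1.52702338e-03
  8.35696552e-04 -2.76582283e-04]
effort [-3.22833748e-04 -3.38785708e+01  3.20012891e+01  2.03148869e-02
 -2.54905517e-04 -1.55318627e-06]
ee_pos [ 213.81735961 -478.84271219  247.10814876]
tcp_rot [ 0.14727545 -0.14738125  0.69242777 -0.69074778]
ft_force [-0.55041743 -0.05140823  0.55129367]
ft_torque [ 0.0228697   0.00745814 -0.03114146]
opening 0.9986011903490016
scene {'fx': 469.0433630946237, 'fy': 469.0433630946237, 'cx': 317.5657350880441, 'cy': 198.39163312685724, 'rvec': array([ 2.15172404,  0.74441034, -0.35479957]), 'tvec': array([-472.22021118, -169.41401273, 1512.48489935])}
top {'fx': 401.82248838417104, 'fy': 401.82248838417104, 'cx': 327.11916762281544, 'cy': 193.90189724014445, 'rvec': array([ 2.11782107, -2.11526961,  0.21203397]), 'tvec': array([  20.53966253,  620.03343252, 1058.14741535])}
```

View pics/scene0.png

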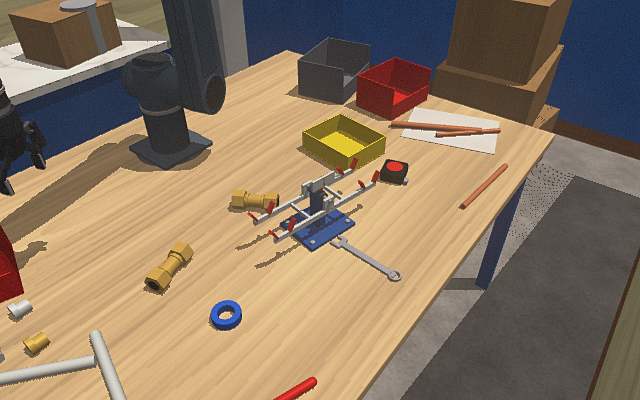

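View pics/top0.png

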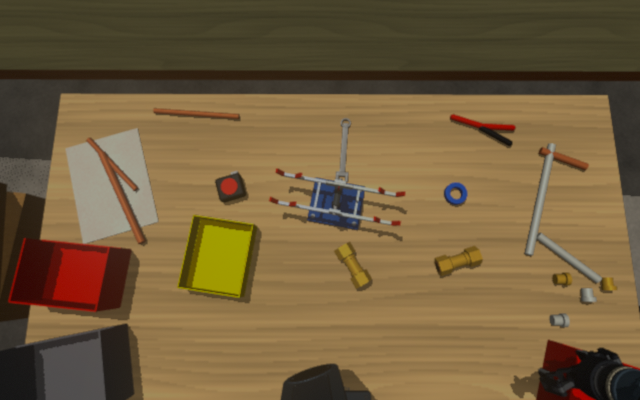

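The top view shows the couplings near (354,265) and (459,261), the balance near (337,204) and the bin near (219,257). I'll enlarge these areas.

```bash
python3 - <<'E'
import cv2
t=cv2.imread("pics/top0.png"); s=cv2.imread("pics/scene0.png")
cv2.imwrite("pics/c1.png",cv2.resize(t[155:300,260:420],None,fx=5,fy=4.1,interpolation=cv2.INTER_CUBIC)[:,:800] if 0 else cv2.resize(t[160:300,265:420],None,fx=4,fy=4,interpolation=cv2.INTER_CUBIC))
cv2.imwrite("pics/c2.png",cv2.resize(t[235:290,420:500],None,fx=8,fy=8,interpolation=cv2.INTER_CUBIC))
cv2.imwrite("pics/c3.png",cv2.resize(s[150:300,220:400],None,fx=4,fy=4,interpolation=cv2.INTER_CUBIC))
cv2.imwrite("pics/c4.png",cv2.resize(t[205:305,170:270],None,fx=5,fy=5,interpolation=cv2.INTER_CUBIC))
E
```

```text
(no output)
```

View pics/c1.png

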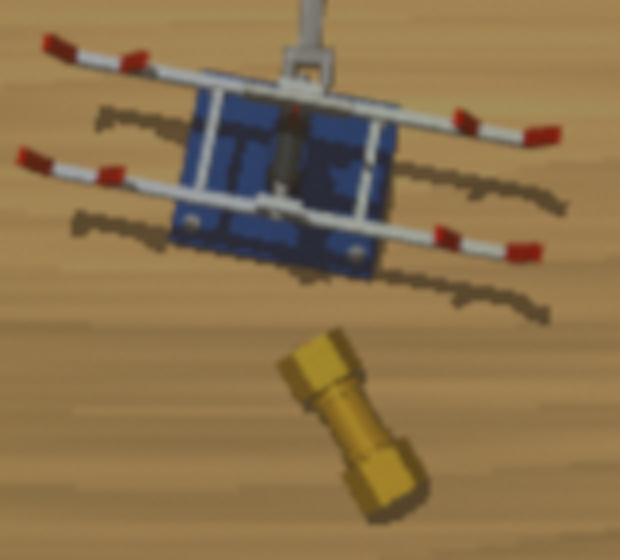

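View pics/c2.png

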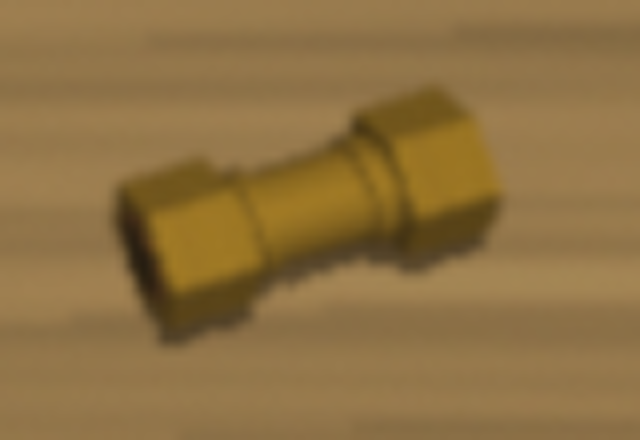

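View pics/c3.png

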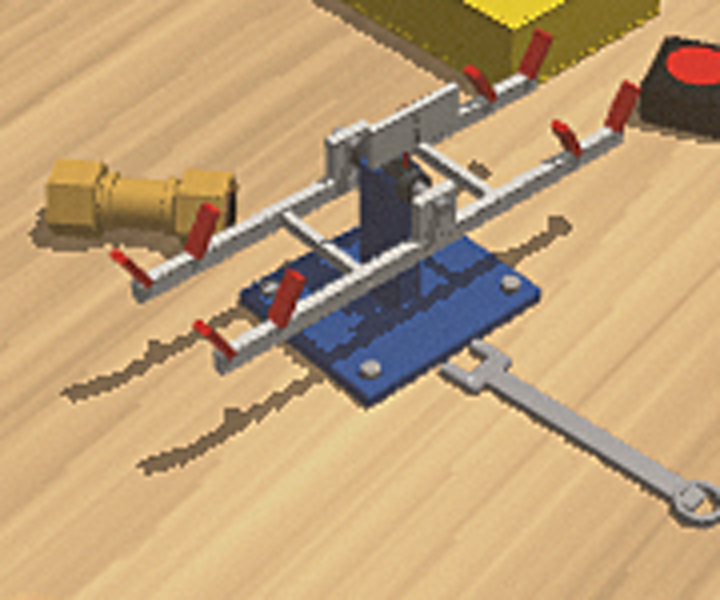

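View pics/c4.png

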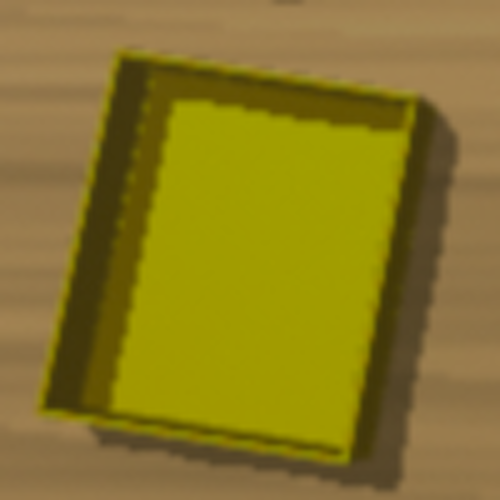

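```bash
cat > h.py <<'E'
import numpy as np, cv2
from scipy.optimize import minimize, least_squares
from station import bot, vision
CAM={n:vision.camera_params(n) for n in("scene","top")}
def proj(n,P):
    c=CAM[n];K=np.array([[c['fx'],0,c['cx']],[0,c['fy'],c['cy']],[0,0,1.]])
    return cv2.projectPoints(np.float64(P).reshape(-1,1,3),c['rvec'],c['tvec'],K,None)[0].reshape(-1,2)
def back(n,uv,z):
    c=CAM[n];R=cv2.Rodrigues(c['rvec'])[0];o=-R.T@c['tvec']
    d=R.T@np.array([(uv[0]-c['cx'])/c['fx'],(uv[1]-c['cy'])/c['fy'],1]);return o+d*(z-o[2])/d[2]
def Rz(a): return np.array([[np.cos(a),-np.sin(a),0],[np.sin(a),np.cos(a),0],[0,0,1]])
def couplingparts():
    hexa=[(26.5*np.cos(a),26.5*np.sin(a)) for a in np.radians(np.arange(0,360,60))] # flat down: corners at +-y
    parts=[]
    for x0,x1 in((-60,-28),(28,60)): parts.append([(x,y,z) for x in(x0,x1) for y,z in hexa])
    c=[(np.cos(a),np.sin(a)) for a in np.linspace(0,2*np.pi,24)]
    parts.append([(x,17*y,17*z) for x in(-28,28) for y,z in c])
    for s in(-1,1): parts.append([(x,19.5*y,19.5*z) for x in(18*s,24*s) for y,z in c])
    return [np.array(p) for p in parts]
S=4
def sil(n,x,y,yaw,z=23,pitch=0):
    m=np.zeros((400*S,640*S),np.uint8)
    Ry=np.array([[np.cos(pitch),0,np.sin(pitch)],[0,1,0],[-np.sin(pitch),0,np.cos(pitch)]])
    for p in couplingparts():
        uv=proj(n,(Rz(yaw)@Ry@p.T).T+[x,y,z])
        h=cv2.convexHull(np.float32(uv)).reshape(-1,2)
        cv2.fillConvexPoly(m,np.int32(np.round(((h+.5)*S-.5)*16)),255,shift=4)
    return cv2.resize(m,(640,400),interpolation=cv2.INTER_AREA)/255.
def brass(im):
    f=im.astype(float);r,g,b=f[...,0],f[...,1],f[...,2]
    return ((b<0.42*r)&(g>0.5*r)&(g<0.86*r)&(r>40)).astype(float)
E
python3 - <<'E'
from h import *
import json
for n in("top","scene"):
    im=cv2.imread(f"pics/{n}0.png")[:,:,::-1]
    m=brass(im); cv2.imwrite(f"pics/m_{n}.png",np.uint8(m*255))
    f=im.astype(float); r=((f[...,0]>90)&(f[...,1]<0.35*f[...,0])&(f[...,2]<0.35*f[...,0])).astype(np.uint8)
    k,l,st,ce=cv2.connectedComponentsWithStats(r,connectivity=8)
    for i in range(1,k):
        if st[i,4]>5: print(n,st[i],ce[i].round(1))
E
```

```text
top [451 115  64  15 279] [482.7 123.6]
top [296 174   5   3  12] [298.1 175.1]
top [221 179  16  15 192] [228.7 186. ]
top [397 192   7   4  20] [400.  193.6]
top [270 198   2   3   6] [270.5 199. ]
top [290 202   5   4  11] [292.4 203.5]
top [374 217   3   4   9] [374.9 218.3]
top [392 222   8   3  22] [395.5 223. ]
top [   8  238  102   74 3093] [ 75.1 275.2]
top [576 356   5   7  21] [577.9 359.3]
top [623 364  17   6  26] [630.7 366.2]
top [572 388  23  12 142] [580.4 394.6]
scene [358  57  73  49 880] [392.1  80.5]
scene [406  64   4   4   6] [407.3  65.5]
scene [401  71   3   4   6] [401.7  72.5]
scene [409  72   4   4   7] [410.4  73.1]
scene [367  82   3   5   6] [368.   84.2]
scene [411 101  10   7  19] [414.6 103.5]
scene [399 103   7   5  13] [401.6 105.6]
scene [407 103   3   4   6] [407.7 104.5]
scene [392 108   7  11  29] [394.7 113.6]
scene [399 109   6   4  12] [402.2 110.3]
scene [406 108   4   3   6] [407.8 108.8]
scene [354 157   4   4   8] [355.8 158.8]
scene [387 162  16   9 120] [394.4 166. ]
scene [336 166   4   4   8] [337.6 167.5]
scene [350 166   5   3   9] [351.8 166.9]
scene [373 170   7   7  13] [375.5 173.2]
scene [372 178   4   4   8] [373.5 180. ]
scene [358 180   7   9  15] [361.  182.9]
scene [270 201   5   4   8] [272.1 202.2]
scene [267 208   3   5   8] [267.9 210.2]
scene [248 213  10   8  19] [252.1 215.9]
scene [289 218   7  10  23] [291.8 222. ]
scene [287 226   5   6  10] [289.  228.7]
scene [269 230  10   9  20] [272.6 233.4]
scene [  6 239   6   9  14] [  9.  242.9]
scene [  0 250  24  52 753] [  8.4 279.4]
scene [274 377  43  23 369] [298.1 389.4]
```

View pics/m_top.png

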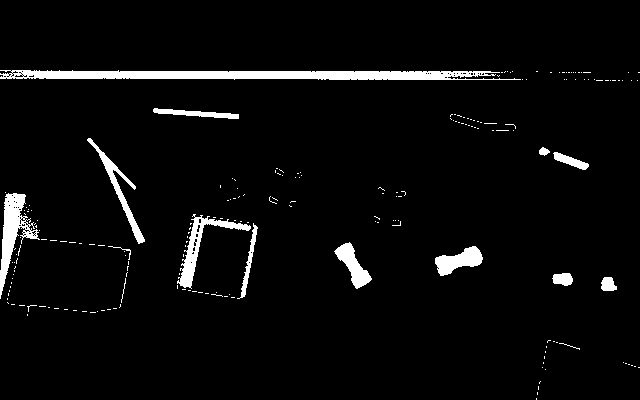

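View pics/m_scene.png

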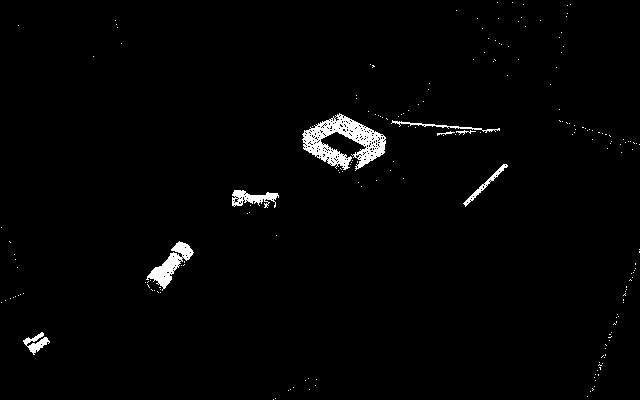

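```bash
python3 - <<'E'
from h import *
ims={n:cv2.imread(f"pics/{n}0.png")[:,:,::-1] for n in("top","scene")}
M={n:brass(ims[n]) for n in ims}
def win(m,c,r=40):
    w=np.zeros_like(m); w[c[1]-r:c[1]+r,c[0]-r:c[0]+r]=1; return m*w
for name,cu,cs,g in(("near",(354,265),(255,200),-1),("right",(459,261),(169,267),1)):
    mt=win(M["top"],cu,32)
    p0=back("top",cu,23); best=None
    for yaw in np.radians(np.arange(0,180,15)):
        f=lambda q:((sil("top",p0[0]+q[0]*10,p0[1]+q[1]*10,yaw+q[2]*.1)-mt)**2).sum()
        r=minimize(f,[0,0,0],method="Nelder-Mead",options=dict(maxiter=60,initial_simplex=[[0,0,0],[1,0,0],[0,1,0],[0,0,1.5]]))
        if best is None or r.fun<best[0]: best=(r.fun,p0[0]+r.x[0]*10,p0[1]+r.x[1]*10,yaw+r.x[2]*.1)
    print(name,best, np.degrees(best[3]))
    for n in ims:
        im=ims[n].copy(); s=sil(n,*best[1:]); cont,_=cv2.findContours(np.uint8(s>.5),0,2)
        big=cv2.resize(im,None,fx=6,fy=6,interpolation=cv2.INTER_NEAREST)
        for p in couplingparts():
            uv=proj(n,(Rz(best[3])@p.T).T+[best[1],best[2],23]); h=cv2.convexHull(np.float32(uv))
            cv2.polylines(big,[np.int32((h+.5)*6)],True,(0,255,255),1)
        c=proj(n,[best[1],best[2],23])[0]*6
        x,y=int(c[0]),int(c[1]); cv2.imwrite(f"pics/fit_{name}_{n}.png",big[y-200:y+200,x-200:x+200,::-1])
a=[cv2.imread(f"pics/fit_{k}_{n}.png") for k in("near","right") for n in ims]
cv2.imwrite("pics/fit.png",cv2.resize(np.vstack([np.hstack(a[:2]),np.hstack(a[2:])]),(600,600)))
for n,(x0,y0,x1,y1) in dict(top=(265,165,410,230),scene=(240,150,385,245)).items():
    f=ims[n].astype(float); r=((f[...,0]>1.7*f[...,1])&(f[...,0]>1.6*f[...,2])&(f[...,0]>50)).astype(np.uint8)
    q=np.zeros_like(r);q[y0:y1,x0:x1]=r[y0:y1,x0:x1]
    k,l,st,ce=cv2.connectedComponentsWithStats(q,connectivity=8)
    for i in range(1,k):
        if st[i,4]>4: print(n,st[i],ce[i].round(1))
E
```

```text
near (np.float64(25.022791234140715), np.float64(426.7751687187615), np.float64(-49.8264497634705), np.float64(0.5288056693106035)) 30.29833303408826
right (np.float64(24.291826220684353), np.float64(438.7421270377118), np.float64(-344.1375837940206), np.float64(1.8539224745677074)) 106.22193333717934
top [276 169   8   7  34] [279.4 171.7]
top [295 173   7   5  27] [298.1 175.1]
top [378 187   6   7  25] [380.8 190.2]
top [396 192   9   5  39] [399.8 193.8]
top [269 197   9   7  35] [272.9 199.9]
top [289 202   7   4  25] [292.4 203.6]
top [374 216   6   7  26] [376.2 219.1]
top [391 221  10   5  40] [395.6 222.8]
scene [350 157   8  13  59] [353.5 162.9]
scene [336 166   8   9  33] [339.6 169.9]
scene [371 170  10  13  63] [375.3 176.2]
scene [358 180   7   9  28] [361.1 183.8]
scene [266 200   9  15  73] [270.2 207.1]
scene [247 212  11  10  32] [252.2 216.3]
scene [287 217   9  15  80] [291.1 224.2]
scene [268 230  11  10  31] [272.9 234. ]
```

View pics/fit.png

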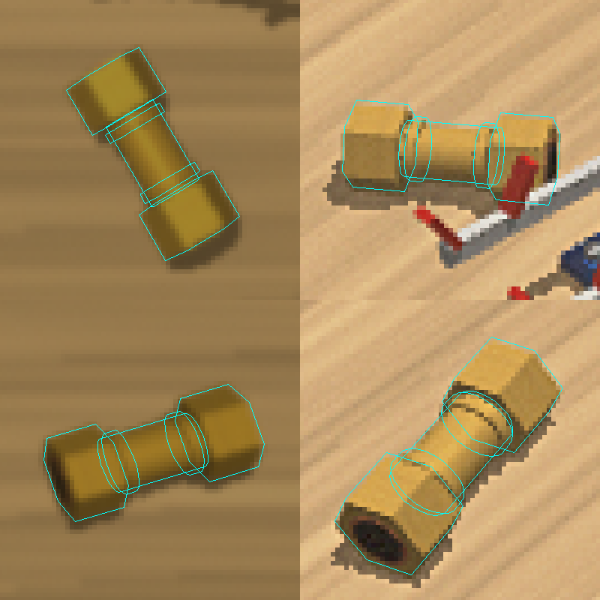

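The coupling outlines match both views. Next I'll fit the balance from the 8 red cheeks in both cameras, and the bin from its rim corners.

```bash
python3 - <<'E'
from h import *
T=np.array([[279.4,171.7],[298.1,175.1],[380.8,190.2],[399.8,193.8],[272.9,199.9],[292.4,203.6],[376.2,219.1],[395.6,222.8]])
Sc=np.array([[353.5,162.9],[339.6,169.9],[375.3,176.2],[361.1,183.8],[270.2,207.1],[252.2,216.3],[291.1,224.2],[272.9,234.0]])
# top order: far row (x+) left outer, left inner, right inner, right outer; near row
def pts(q):
    x,y,yaw,zc,c=q
    P=[]
    for X in(40,-40):
        for Y in(140+c,140-c,-140+c,-140-c): P.append((X,Y,zc))
    return (Rz(yaw)@np.array(P).T).T+[x,y,0]
q0=[560,-40,0,110,23]
from scipy.optimize import linear_sum_assignment
def res(q,cams=("top","scene")):
    P=pts(q);o=[]
    for n,D in(("top",T),("scene",Sc)):
        if n not in cams: continue
        uv=proj(n,P); d=np.linalg.norm(uv[:,None]-D[None],axis=2); i,j=linear_sum_assignment(d); o.append((uv[i]-D[j]).ravel())
    return np.concatenate(o)
p=back("top",T.mean(0),110); best=None
for yaw in(-.3,-.15,0,.15,.3):
  for z in (90,110,130):
    r=least_squares(res,[p[0],p[1],yaw,z,23])
    if best is None or r.cost<best.cost: best=r
print("balance",best.x,np.degrees(best.x[2]),best.cost); print(res(best.x).reshape(-1,2).round(1).tolist())
x,y,yaw,zc,c=best.x
for s,n in((1,"L"),(-1,"R")): print(n,(Rz(yaw)@[0,140*s,0])+[x,y,0])
# base corners check
C=np.array([[65,75,12],[65,-75,12],[-65,-75,12],[-65,75,12]]);print("base px",proj("top",(Rz(yaw)@C.T).T+[x,y,0]).round(1).tolist(),(( proj("top",(Rz(yaw)@C.T).T+[x,y,0])-[265,160])*4).round().tolist())
b=np.array([[118,50],[418,97],[350,462],[42,410]])/5-.4+[170,205]
W=np.array([back("top",u,65) for u in b]); print("bin",W.round(0).tolist(),W.mean(0)); 
print([np.linalg.norm(W[i]-W[(i+1)%4]).round(1) for i in range(4)], np.degrees(np.arctan2(*(W[0]-W[3])[[1,0]])),np.degrees(np.arctan2(*(W[1]-W[2])[[1,0]])))
print("scene bin",proj("scene",W).round(0).tolist())
E
```

```text
balance [ 6.03898806e+02 -5.10318833e+00 -1.84550070e-01  9.82936985e+01
  2.60259429e+01] -10.573940094011101 1.2223390852544296
[[0.2, 0.2], [0.3, 0.2], [0.3, 0.3], [0.4, 0.2], [0.6, 0.4], [0.0, 0.2], [0.1, 0.3], [0.1, 0.2], [0.2, -0.2], [0.3, 0.2], [0.3, -0.5], [0.4, 0.0], [0.3, -0.1], [0.2, 0.3], [0.3, -0.3], [0.4, 0.0]]
L [629.58940236 132.51945967   0.        ]
R [ 578.208209   -142.72583633    0.        ]
base px [[315.1, 176.7], [365.4, 185.9], [357.9, 229.5], [306.5, 219.9]] [[200.0, 67.0], [402.0, 104.0], [371.0, 278.0], [166.0, 240.0]]
bin [[561.0, 390.0, 65.0], [535.0, 224.0, 65.0], [341.0, 252.0, 65.0], [368.0, 417.0, 65.0]] [451.19068242 320.66676716  65.        ]
[np.float64(168.0), np.float64(196.0), np.float64(166.9), np.float64(195.1)] -8.071131142532591 -8.401800295860678
scene bin [[386.0, 135.0], [348.0, 156.0], [302.0, 130.0], [340.0, 113.0]]
```

```bash
python3 - <<'E'
from h import *
from scipy.spatial.transform import Rotation as R
s=bot.observe(); w,x,y,z=s['tcp_rot']; m=R.from_quat([x,y,z,w]).as_matrix(); print(m.round(3)); print("jaw yaw",np.degrees(np.arctan2(m[1,2],m[0,2])))
ims={n:cv2.imread(f"pics/{n}0.png") for n in("top","scene")}
bx,by,yaw=603.9,-5.1,-.18455
out=[]
for zc in(102,106,110):
    big=cv2.resize(ims["scene"],None,fx=6,fy=6,interpolation=cv2.INTER_CUBIC)
    for X in(-46,-34,34,46):
        for Y in(140,-140):
            P=np.array([(X,Y+a,zc+b) for a,b in((-31,5),(-15,-23),(15,-23),(31,5))])
            uv=proj("scene",(Rz(yaw)@P.T).T+[bx,by,0]); cv2.polylines(big,[np.int32((uv+.5)*6)],False,(255,0,0) if abs(X)==46 else (0,255,0),1)
    out.append(np.hstack([big[1140:1440,1460:1780],big[920:1130,2000:2320] if 0 else big[920:1220,2000:2320]]))
cv2.imwrite("pics/cr.png",cv2.resize(np.vstack(out),(426,600)))
# bin fit
big=cv2.resize(ims["scene"],None,fx=5,fy=5,interpolation=cv2.INTER_CUBIC); bt=cv2.resize(ims["top"],None,fx=5,fy=5,interpolation=cv2.INTER_CUBIC)
for n,b in(("scene",big),("top",bt)):
  for z,col in((0,(255,0,0)),(65,(255,0,255))):
    C=np.array([[100,85,z],[100,-85,z],[-100,-85,z],[-100,85,z]]);uv=proj(n,(Rz(np.radians(-8.2))@C.T).T+[451,321,0]);cv2.polylines(b,[np.int32((uv+.5)*5)],True,col,1)
cv2.imwrite("pics/bin.png",cv2.resize(np.hstack([big[520:900,1480:1980],bt[1030:1530,860:1360][:380]]),(800,304)))
E
```

```text
[[-0.913 -0.001  0.408]
 [-0.408  0.002 -0.913]
 [-0.    -1.    -0.002]]
jaw yaw -65.94802092139993
```

View pics/cr.png

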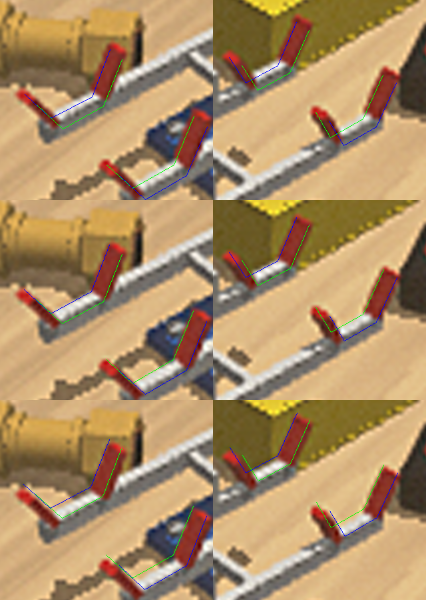

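View pics/bin.png

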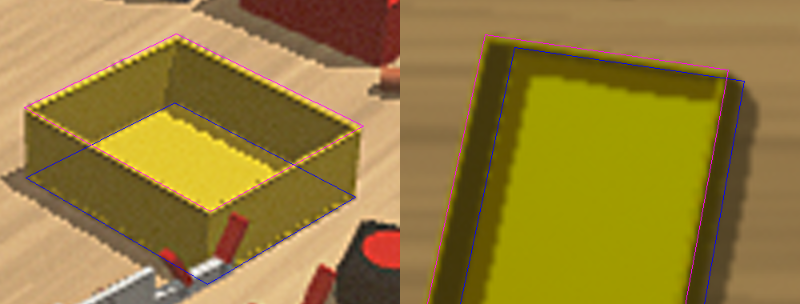

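The bin outline matches both views: (451, 321), yaw −8.2°. The cradle points sit at about z = 104. I'm moving above the right-hand coupling first.

step_arm --pt "0 3 2 -1 0 0 8.2" --pt "0 6 4 -3 0 0 16.4" --pt "0 9 6 -5 0 0 24.6" --pt "0 12 8 -7 0 0 32.8" --pt "0 15 9.5 -9 0 0 41" --pt "0 18 11 -10 0 0 49.2" --pt "0 20 12 -11 0 0 57.4" --pt "0 21.5 13 -11.8 0 0 65.6" --pt "0 22.5 13.5 -11.8 0 0 73.8" --pt "0 22.5 13.5 -11.8 0 0 82.1" --newtons 40

```text
t: 1.1
ee_pos: [439.7, -342.8, 128.9]
tcp_rot: [0.567, -0.567, 0.423, -0.422]
ft_force: [-0.4, -0.6, -0.6]
opening: 1.001
```

```bash
cat > st.py <<'E'
from h import *
from scipy.spatial.transform import Rotation as R
def st():
    s=bot.observe(); w,x,y,z=s['tcp_rot']; m=R.from_quat([x,y,z,w]).as_matrix()
    print("t",round(s['t'],2),"pos",s['ee_pos'].round(1) if hasattr(s['ee_pos'],'round') else s['ee_pos'],"jaw",np.degrees(np.arctan2(m[1,2],m[0,2])).round(2),"tooly",m[:,1].round(3),"F",np.round(s['ft_force'],1),"open",round(s['opening'],3),"J",np.round(s['joints'],2))
    return s
def pic(n,name,x0,y0,x1,y1,f):
    im=vision.read_camera(n); cv2.imwrite(f"pics/{name}_full.png",im[:,:,::-1]); cv2.imwrite(f"pics/{name}.png",cv2.resize(im[y0:y1,x0:x1,::-1],None,fx=f,fy=f,interpolation=cv2.INTER_CUBIC))
E
python3 -c "
from st import *
st()
pic('top','t1',400,210,540,310,5)"
```

```text
t 1.1 pos [ 439.7 -342.8  128.9] jaw 16.63 tooly [-0.001  0.002 -1.   ] F [-0.4 -0.6 -0.6] open 1.001 J [-0.78  0.14 -0.04  1.39  0.    0.5 ]
```

View pics/t1.png

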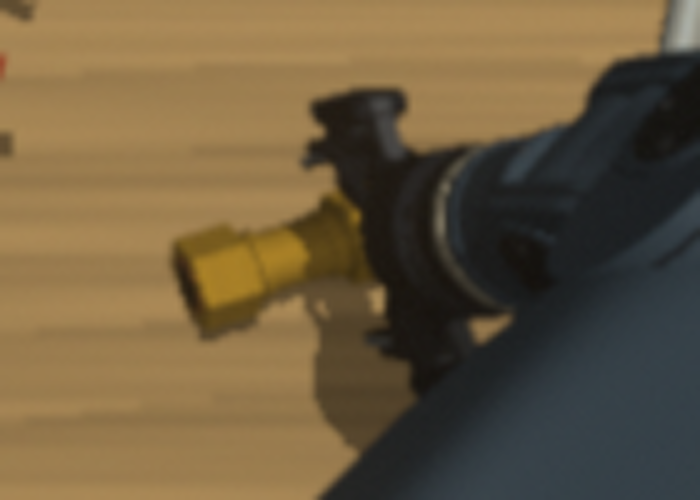

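The gripper is above the barrel. I'll go most of the way down and recheck.

step_arm --pt "0 0 0 -2 0 0 0" --pt "0 0 0 -4 0 0 0" --pt "0 0 0 -6 0 0 0" --pt "0 0 0 -7 0 0 0" --pt "0 0 0 -7 0 0 0"

```text
t: 1.65
ee_pos: [437.4, -343.2, 58.0]
tcp_rot: [0.565, -0.565, 0.427, -0.424]
ft_force: [0.3, 0.2, 0.3]
opening: 1.0
```

```bash
python3 -c "
from st import *
st()
pic('scene','s1',100,190,260,330,4);st()"
```

```text
t 1.65 pos [ 437.4 -343.2   58. ] jaw 16.06 tooly [-0.003  0.003 -1.   ] F [0.3 0.2 0.3] open 1.0 J [-0.79  0.18 -0.14  1.26 -0.    0.5 ]
t 1.7 pos [ 438.3 -343.9   59.5] jaw 16.08 tooly [-0.002  0.001 -1.   ] F [-0.6  0.6 -0.3] open 0.998 J [-0.79  0.18 -0.14  1.26 -0.    0.5 ]
```

View pics/s1.png

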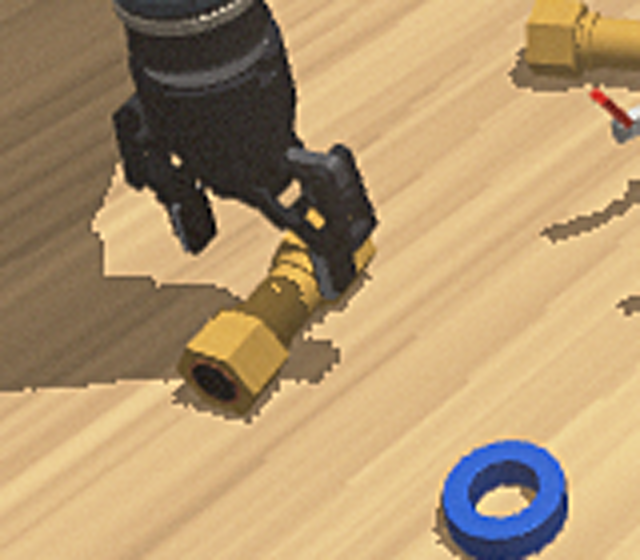

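The fingers straddle the barrel. Going down to grasp.

step_arm --pt "0 0 0 -1.5 0 0 0" --pt "0 0 0 -2.8 0 0 0" --pt "0 0 0 -3.6 0 0 0" --pt "0 0 0 -3.6 0 0 0" --pt "255 0 0 -3.6 0 0 0" --pt "255 0 0 -3.6 0 0 0" --pt "255 0 0 -3.6 0 0 0" --pt "255 0 0 -3.6 0 0 0" --pt "255 0 0 -3.6 0 0 0" --pt "255 0 0 -3.6 0 0 0" --newtons 50

```text
t: 2.7
ee_pos: [439.4, -345.0, 25.2]
tcp_rot: [-0.565, 0.565, -0.424, 0.425]
ft_force: [-0.9, 0.2, 3.7]
opening: 0.383
```

```bash
python3 -c "
from st import *
st()
pic('scene','s2',100,190,260,330,4);st()"
```

```text
t 2.7 pos [ 439.4 -345.    25.2] jaw 16.15 tooly [ 0.001 -0.001 -1.   ] F [-0.9  0.2  3.7] open 0.383 J [-0.79  0.2  -0.18  1.19 -0.    0.5 ]
t 2.75 pos [ 439.4 -345.    25.2] jaw 16.15 tooly [ 0.001 -0.001 -1.   ] F [-1.  -1.3  5.2] open 0.379 J [-0.79  0.2  -0.18  1.19 -0.    0.5 ]
```

View pics/s2.png

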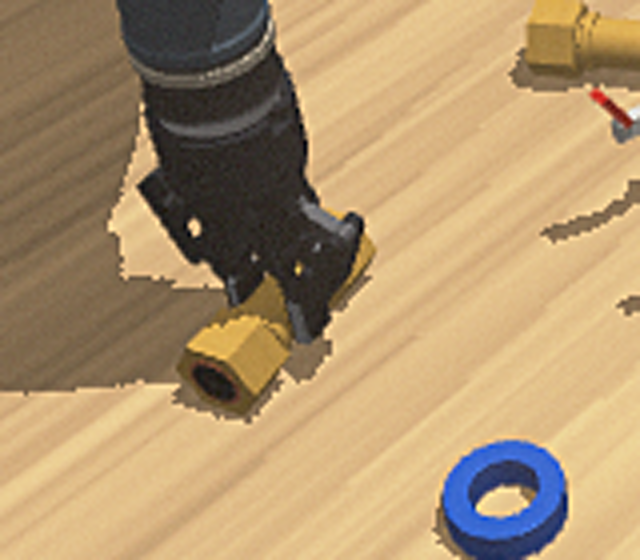

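step_arm --pt "255 0 0 1.5 0 0 0" --pt "255 0 0 4 0 0 0" --pt "255 0 0 7 0 0 0" --pt "255 0.5 1 10 0 0 3" --pt "255 2 3 12.5 0 0 10" --pt "255 4 6 13.5 0 0 18" --pt "255 6 9 13.5 0 0 26" --pt "255 8 12 13.5 0 0 34" --pt "255 10 14.5 13.5 0 0 42" --pt "255 11.5 16.5 13.5 0 0 50"

```text
t: 3.75
ee_pos: [554.4, -177.2, 159.0]
tcp_rot: [0.693, -0.692, 0.144, -0.143]
ft_force: [0.1, -0.0, -2.7]
opening: 0.382
```

step_arm --pt "255 1.2 1.7 0 0 0 6" --pt "255 2 3 0 0 0 10" --pt "255 2.4 3.65 0 0 0 13.2" --pt "255 2.4 3.65 0 0 0 13.2" --pt "255 2.4 3.65 0 0 0 13.2"

```text
t: 4.25
ee_pos: [577.4, -142.8, 158.9]
tcp_rot: [0.704, -0.704, 0.066, -0.065]
ft_force: [-0.3, 0.4, -3.3]
opening: 0.383
```

```bash
python3 -c "
from st import *
st()
pic('top','t3',340,150,460,260,5)
pic('scene','s3',200,120,400,270,4);st()"
```

```text
t 4.25 pos [ 577.4 -142.8  158.9] jaw 79.3 tooly [-0.001  0.    -1.   ] F [-0.3  0.4 -3.3] open 0.383 J [-0.35  0.23  0.12  1.47 -0.   -0.17]
t 4.35 pos [ 577.4 -143.3  159.1] jaw 79.27 tooly [-0.001  0.    -1.   ] F [ 0.1 -0.4 -2.6] open 0.375 J [-0.36  0.23  0.12  1.46 -0.   -0.17]
```

View pics/t3.png

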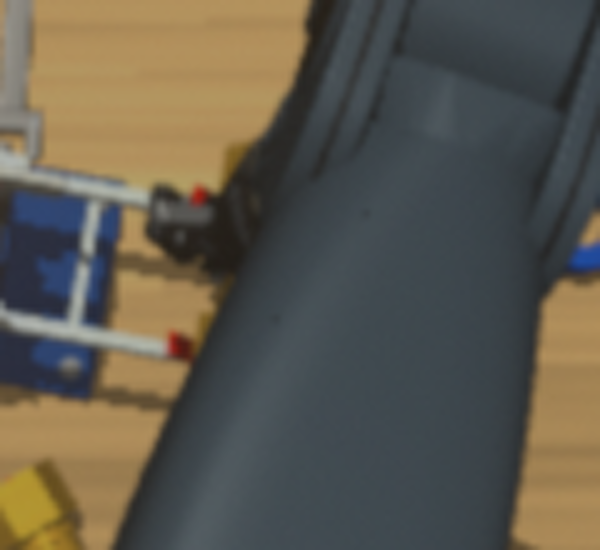

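View pics/s3.png

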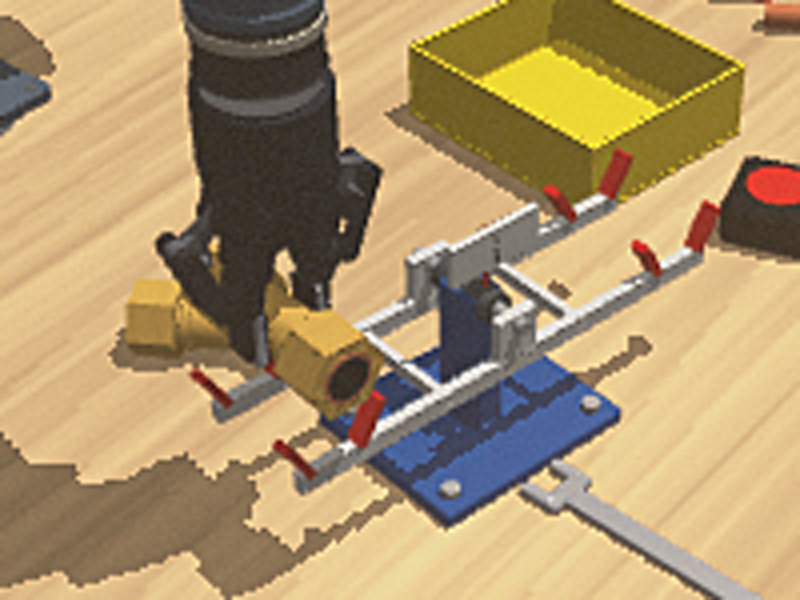

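```bash
cat >> st.py <<'E'
def over(src,n,out,x,y,yaw,z,roll=0,box=(200,120,400,270),f=4):
    big=cv2.resize(cv2.imread(src),None,fx=f,fy=f,interpolation=cv2.INTER_CUBIC)
    Rx=R.from_euler('x',roll).as_matrix()
    for p in couplingparts()[:2]:
        P=(Rz(yaw)@Rx@p.T).T+[x,y,z]
        uv=proj(n,P); 
        for h in (uv[:6],uv[6:]): cv2.polylines(big,[np.int32((h+.5)*f)],True,(0,255,0),1)
    x0,y0,x1,y1=np.array(box)*f; cv2.imwrite(out,big[y0:y1,x0:x1])
E
python3 -c "
from st import *
over('pics/s3_full.png','scene','pics/o3.png',577.6,-143,np.radians(-10.7),156.8,box=(215,170,315,250),f=8)"
```

```text
(no output)
```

View pics/o3.png

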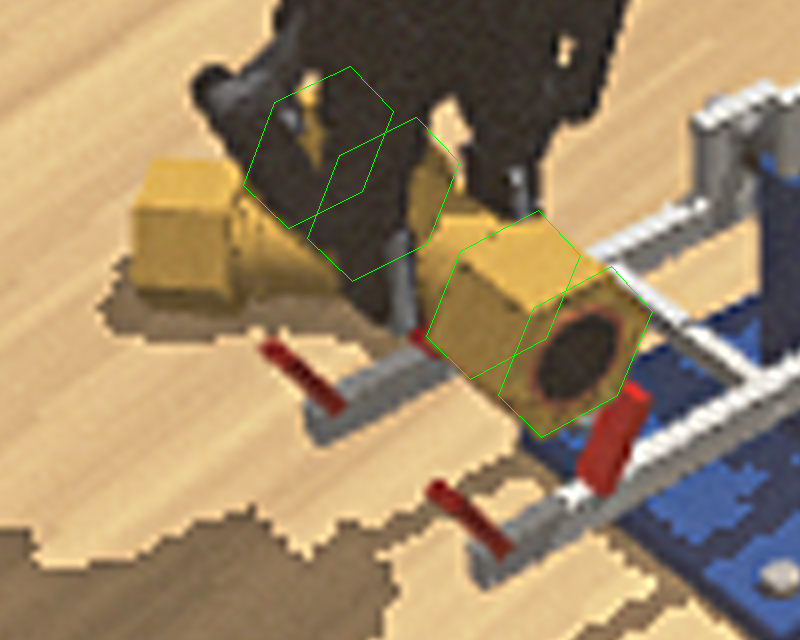

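The predicted outline matches the held coupling. Lowering to just above the seats.

step_arm --pt "255 0 0 -1.5 0 0 0" --pt "255 0 0 -3 0 0 0" --pt "255 0 0 -4 0 0 0" --pt "255 0 0 -4.6 0 0 0" --pt "255 0 0 -4.9 0 0 0" --pt "255 0 0 -4.9 0 0 0"

```text
t: 4.95
ee_pos: [577.6, -142.8, 109.6]
tcp_rot: [0.704, -0.704, 0.066, -0.065]
ft_force: [-1.0, -0.5, -1.8]
opening: 0.374
```

```bash
python3 -c "
from st import *
s=st()
pic('scene','s4',215,170,315,250,8)
over('pics/s4_full.png','scene','pics/o4.png',577.9,-143,np.radians(-10.6),108.3,box=(215,170,315,250),f=8)"
```

```text
t 4.95 pos [ 577.6 -142.8  109.6] jaw 79.35 tooly [-0.001  0.    -1.   ] F [-1.  -0.5 -1.8] open 0.374 J [-0.36  0.24  0.04  1.37 -0.   -0.17]
```

View pics/o4.png

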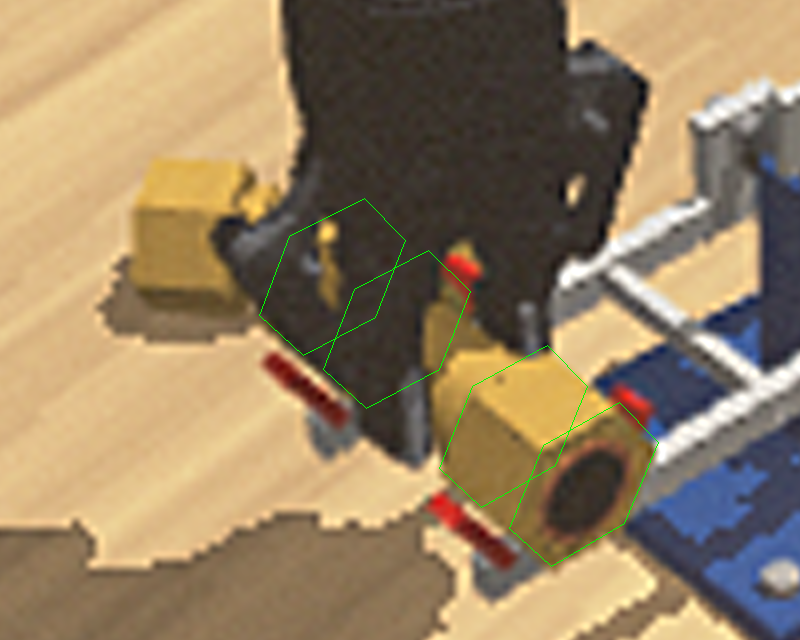

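The nuts are in the saddles and the beam has started to dip (outer cheek tip moved from (260,345) to (270,358) in the crop). I'll ride the beam down, tilting with it.

step_arm --pt "255 0 0.05 -0.3 2 -0.4 0" --pt "255 0 0.1 -0.6 4 -0.75 0" --pt "255 0.03 0.13 -0.9 5.2 -0.97 0" --pt "255 0.04 0.17 -1.2 6.5 -1.2 0" --pt "255 0.04 0.17 -1.2 6.5 -1.2 0"

```text
t: 5.5
ee_pos: [578.1, -141.7, 97.9]
tcp_rot: [0.744, -0.662, 0.062, -0.069]
ft_force: [0.3, 0.4, -3.3]
opening: 0.376
```

```bash
python3 -c "
from st import *
s=st()
pic('scene','s5',215,140,395,250,4.4)"
```

```text
t 5.5 pos [ 578.1 -141.7   97.9] jaw 79.29 tooly [ 0.02   0.114 -0.993] F [ 0.3  0.4 -3.3] open 0.376 J [-0.41  0.26  0.04  1.37  0.11 -0.22]
```

View pics/s5.png

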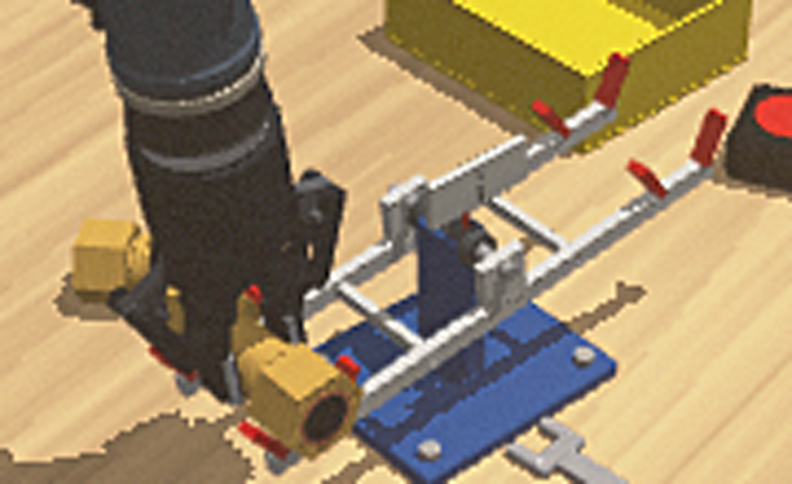

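```bash
cat >> st.py <<'E'
def tiltfit(src,side,n="scene"):
    """beam tilt from the red cheeks of one side (+1 left)"""
    f=cv2.imread(src)[:,:,::-1].astype(float); r=((f[...,0]>1.7*f[...,1])&(f[...,0]>1.6*f[...,2])&(f[...,0]>50)).astype(np.uint8)
    k,l,stt,ce=cv2.connectedComponentsWithStats(r,connectivity=8)
    D=np.array([ce[i] for i in range(1,k) if 12<stt[i,4]<110])
    c=26;h=-11.7 # blob height rel. pivot 110
    P0=np.array([(X,140*side+Y,h) for X in(40,-40) for Y in(c,-c)])
    best=None
    for t in np.arange(-.16,.161,.004):
        Q=(Rz(-.18455)@R.from_euler('x',-t).as_matrix()@P0.T).T+[603.9,-5.1,110]
        uv=proj(n,Q); d=np.linalg.norm(uv[:,None]-D[None],axis=2).min(1)
        e=np.minimum(d,8).sum()
        if best is None or e<best[0]: best=(e,t,d.round(1))
    return best
E
python3 -c "
from st import *
for f in('scene0','s3_full','s4_full','s5_full'):
  for s in(1,-1): print(f,s,tiltfit(f'pics/{f}.png',s))"
```

```text
scene0 1 (np.float64(1.30747239355909), np.float64(1.3877787807814457e-16), array([0.3, 0.3, 0.3, 0.3]))
scene0 -1 (np.float64(1.8140626687127255), np.float64(1.3877787807814457e-16), array([0.5, 0.4, 0.4, 0.5]))
s3_full 1 (np.float64(1.57296233560998), np.float64(1.3877787807814457e-16), array([0.3, 0.3, 0.5, 0.5]))
s3_full -1 (np.float64(9.4746531941212), np.float64(-0.003999999999999865), array([ 0.7,  0.5, 20.5,  0.3]))
s4_full 1 (np.float64(1.5111445554578293), np.float64(-0.03199999999999989), array([0.5, 0.1, 0.4, 0.5]))
s4_full -1 (np.float64(9.61526116725778), np.float64(-0.023999999999999883), array([4.5, 0.6, 4. , 0.6]))
s5_full 1 (np.float64(1.8457016222269491), np.float64(-0.09999999999999995), array([0.4, 0.2, 0.5, 0.8]))
s5_full -1 (np.float64(16.625077849023985), np.float64(-0.06399999999999992), array([ 3.4,  2.2,  3. , 23. ]))
```

The left cheeks give a beam tilt of −0.10. I'll ride it the last 5.5 mm to the stop.

step_arm --pt "255 0.01 0.03 -0.2 0.5 -0.1 0" --pt "255 0.01 0.06 -0.4 1 -0.2 0" --pt "255 0.01 0.06 -0.55 1.4 -0.26 0" --pt "255 0.01 0.06 -0.55 1.4 -0.26 0"

```text
t: 5.95
ee_pos: [578.6, -140.6, 92.9]
tcp_rot: [0.752, -0.653, 0.061, -0.07]
ft_force: [-0.1, -1.2, -2.0]
opening: 0.383
```

```bash
python3 -c "
from st import *
s=st()
pic('scene','s6',215,140,395,250,4.4);print(tiltfit('pics/s6_full.png',1))
st()"
```

```text
t 5.95 pos [ 578.6 -140.6   92.9] jaw 79.35 tooly [ 0.026  0.138 -0.99 ] F [-0.1 -1.2 -2. ] open 0.383 J [-0.42  0.27  0.03  1.37  0.14 -0.24]
(np.float64(1.5323868863715124), np.float64(-0.13599999999999998), array([0.4, 0.3, 0.4, 0.6]))
t 6.0 pos [ 578.6 -140.6   93. ] jaw 79.35 tooly [ 0.026  0.138 -0.99 ] F [ 0.4  0.2 -1.7] open 0.38 J [-0.42  0.27  0.03  1.37  0.14 -0.24]
```

step_arm --pt "255 0 0 -0.1 0 0 0" --pt "255 0 0 -0.1 0 0 0" --pt "140 0 0 -0.1 0 0 0" --pt "120 0 0 -0.1 0 0 0" --pt "100 0 0 -0.1 0 0 0" --pt "80 0 0 -0.1 0 0 0" --pt "80 0 0 -0.1 0 0 0"

```text
t: 6.7
ee_pos: [578.5, -140.6, 91.7]
tcp_rot: [0.752, -0.653, 0.061, -0.07]
ft_force: [-0.2, 0.0, 0.0]
opening: 0.683
```

```bash
python3 -c "
from st import *
s=st()
pic('scene','s7',215,140,395,250,4.4);print(tiltfit('pics/s7_full.png',1))"
```

```text
t 6.7 pos [ 578.5 -140.6   91.7] jaw 79.35 tooly [ 0.025  0.138 -0.99 ] F [-0.2  0.   0. ] open 0.683 J [-0.42  0.27  0.03  1.36  0.14 -0.24]
(np.float64(1.9891810747034544), np.float64(-0.13599999999999998), array([0.4, 0.5, 0.4, 0.7]))
```

View pics/s7.png

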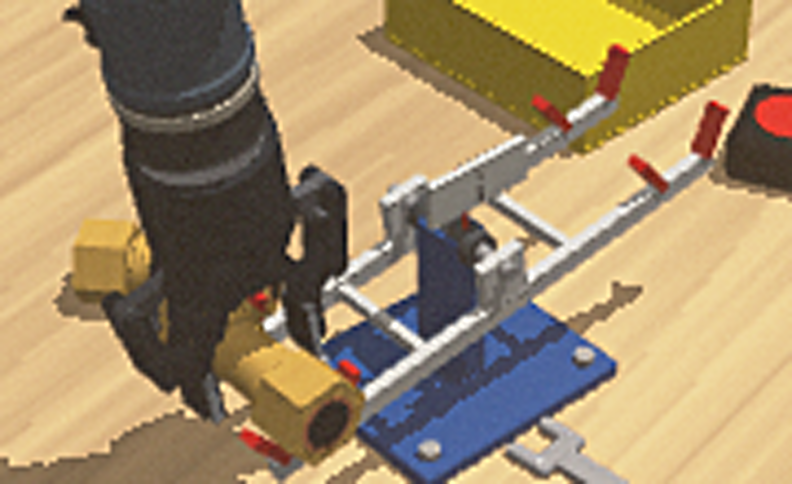

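Coupling 1 is seated and released, with zero wrist force. Retracting along the tool axis and untilting.

step_arm --pt "80 -0.03 -0.14 1 0 0 0" --pt "80 -0.08 -0.42 3 0 0 0" --pt "80 -0.15 -0.84 6 0 0 0" --pt "60 -0.23 -1.25 9 0 0 0" --pt "40 -0.25 -1.38 12 -2 0.4 0" --pt "20 -0.25 -1.38 13 -5 0.9 0" --pt "0 -0.25 -1.38 13 -7.9 1.46 0" --pt "0 -0.25 -1.38 13 -7.9 1.46 0"

```text
t: 7.55
ee_pos: [576.8, -153.5, 223.9]
tcp_rot: [-0.704, 0.704, -0.064, 0.066]
ft_force: [0.0, 0.1, 0.2]
opening: 0.999
```

step_arm --pt "0 -3 2 0 0 0 6" --pt "0 -6 4 0 0 0 12" --pt "0 -9 6 -1 0 0 18" --pt "0 -12 8 -4 0 0 25" --pt "0 -13.5 9.5 -7 0 0 33" --pt "0 -14.9 10.4 -9 0 0 40.9" --pt "0 -14.9 10.4 -11 0 0 40.9" --pt "0 -14.9 10.4 -13 0 0 40.9" --pt "0 -14.9 10.4 -15 0 0 40.9" --pt "0 -14.9 10.4 -15 0 0 40.9"

```text
t: 8.55
ee_pos: [424.0, -49.7, 68.7]
tcp_rot: [0.684, -0.681, -0.182, 0.186]
ft_force: [-1.0, -0.2, -0.0]
opening: 1.0
```

```bash
python3 -c "
from st import *
s=st()
pic('scene','s8',195,120,395,260,4);print(tiltfit('pics/s8_full.png',1))
pic('top','t8',300,150,460,300,4)"
```

```text
t 8.55 pos [424.  -49.7  68.7] jaw 120.23 tooly [-0.007  0.003 -1.   ] F [-1.  -0.2 -0. ] open 1.0 J [-0.27 -0.16 -0.46  1.28  0.   -0.8 ]
(np.float64(1.473818139657911), np.float64(-0.13599999999999998), array([0.4, 0.3, 0.4, 0.4]))
```

View pics/s8.png

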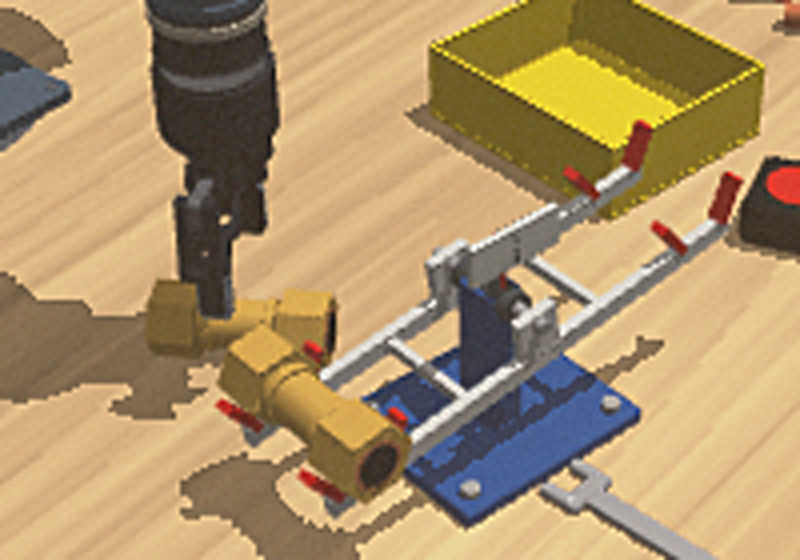

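View pics/t8.png

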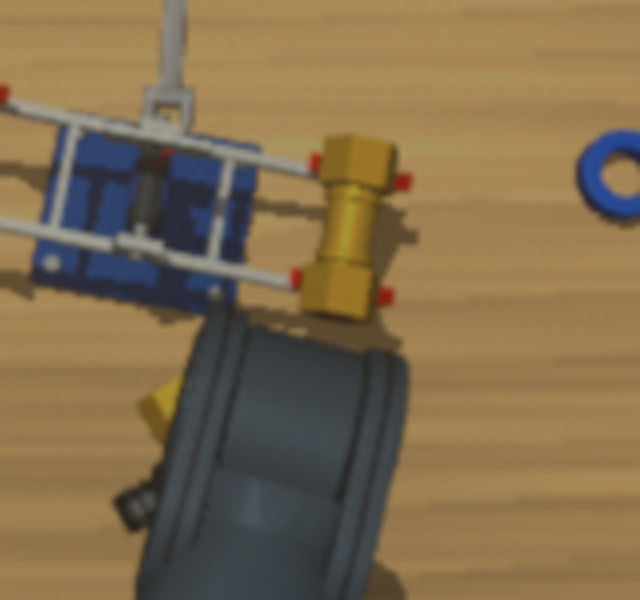

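Coupling 1 lies well in the right cradle. Going down on coupling 2 and gripping.

step_arm --pt "0 0 0.05 -2 0 0 0" --pt "0 0 0.05 -3.5 0 0 0" --pt "0 0 0.05 -4.7 0 0 0" --pt "0 0 0.05 -4.7 0 0 0" --pt "255 0 0.05 -4.7 0 0 0" --pt "255 0 0.05 -4.7 0 0 0" --pt "255 0 0.05 -4.7 0 0 0" --pt "255 0 0.05 -4.7 0 0 0" --pt "255 0 0.05 -4.7 0 0 0" --pt "255 0 0.05 -4.7 0 0 0" --newtons 50

```text
t: 9.65
ee_pos: [428.0, -50.3, 25.9]
tcp_rot: [-0.682, 0.683, 0.185, -0.184]
ft_force: [0.6, 0.0, 4.0]
opening: 0.377
```

```bash
python3 -c "
from st import *
s=st()
pic('scene','s9',195,120,395,260,4)"
```

```text
t 9.65 pos [428.  -50.3  25.9] jaw 120.25 tooly [ 0.002 -0.001 -1.   ] F [0.6 0.  4. ] open 0.377 J [-0.27 -0.13 -0.52  1.18 -0.   -0.8 ]
```

View pics/s9.png

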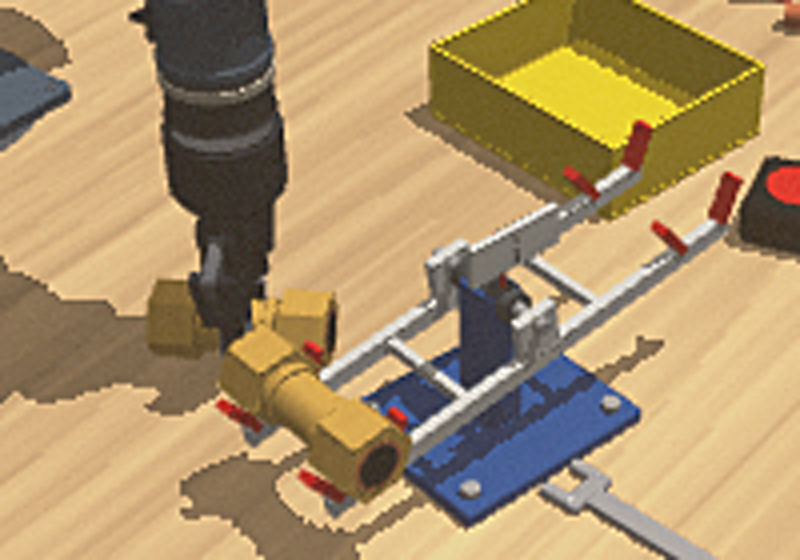

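step_arm --pt "255 0 0 1.5 0 0 0" --pt "255 0 0 4 0 0 0" --pt "255 0 1 8 0 0 -4" --pt "255 0 4 12 0 0 -10" --pt "255 0 8 15 0 0 -16" --pt "255 1 12 16 0 0 -22" --pt "255 3 15 16 0 0 -28" --pt "255 6 17 16 0 0 -34" --pt "255 9 18 16 0 0 -40.9" --pt "255 9 18 16 0 0 -40.9"

```text
t: 10.7
ee_pos: [518.5, 131.6, 181.1]
tcp_rot: [-0.704, 0.704, -0.067, 0.064]
ft_force: [-1.8, -0.9, -4.3]
opening: 0.377
```

```bash
python3 -c "
from st import *
s=st()
for i in range(8): vision.read_camera('top'); print(np.round(bot.observe()['ft_force'],2))
"
```

```text
t 10.7 pos [518.5 131.6 181.1] jaw 79.37 tooly [-0.004  0.    -1.   ] F [-1.8 -0.9 -4.3] open 0.377 J [ 0.12  0.07 -0.01  1.49  0.    0.31]
[-1.15  0.85 -4.3 ]
[-0.72 -0.21 -2.73]
[ 0.02 -0.49 -3.21]
[ 0.55  0.41 -3.47]
[-0.16 -0.29 -3.44]
[ 0.39 -0.16 -3.62]
[ 0.21 -0.66 -3.29]
[-0.14  0.22 -2.77]
```

The lift weighs about 3.3 N against about 3 N for the first, so they are close. Moving over the left cradle with the tilt.

step_arm --pt "255 2 0 0 1 -0.2 0" --pt "255 4.5 0 0 3 -0.55 0" --pt "255 7 0.1 0 5 -0.92 0" --pt "255 9 0.1 0 6.5 -1.2 0" --pt "255 10.5 0.1 0 7.9 -1.46 0" --pt "255 11.25 0.1 0 7.9 -1.46 0" --pt "255 11.25 0.1 0 7.9 -1.46 0" --pt "255 11.25 0.1 0 7.9 -1.46 0"

```text
t: 11.9
ee_pos: [628.7, 131.2, 184.9]
tcp_rot: [0.752, -0.653, 0.061, -0.069]
ft_force: [-0.4, -0.5, -3.9]
opening: 0.379
```

```bash
python3 -c "
from st import *
s=st()
pic('scene','s10',195,120,395,260,4)
over('pics/s10_full.png','scene','pics/o10.png',629.4,131.1,np.radians(-10.6),182.5,roll=.138,box=(310,120,410,200),f=8);st()"
```

```text
t 11.9 pos [628.7 131.2 184.9] jaw 79.35 tooly [ 0.024  0.137 -0.99 ] F [-0.4 -0.5 -3.9] open 0.379 J [0.04 0.3  0.26 1.5  0.14 0.23]
t 11.95 pos [628.6 131.4 185. ] jaw 79.38 tooly [ 0.025  0.137 -0.99 ] F [-0.4  0.5 -3.6] open 0.381 J [0.04 0.3  0.26 1.49 0.14 0.23]
```

View pics/o10.png

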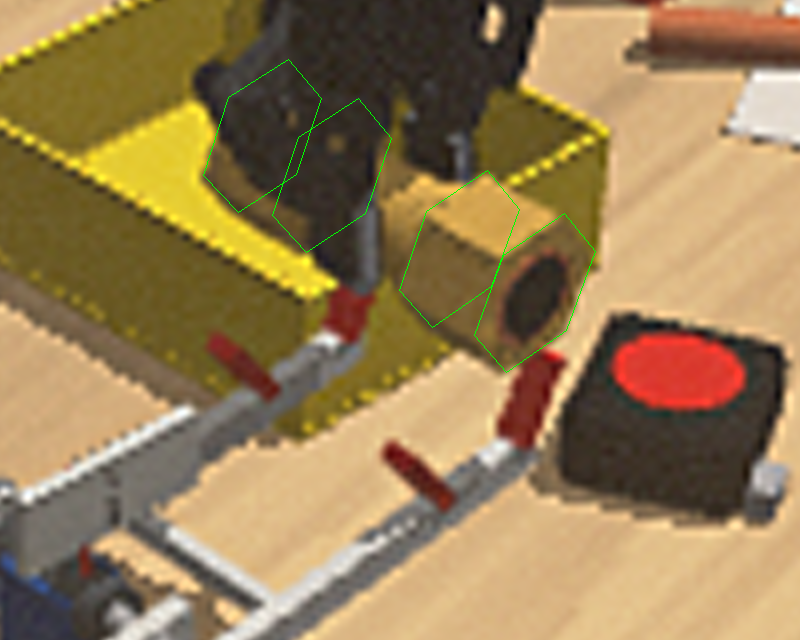

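The outline agrees with the picture. Lowering to just above the raised cradle.

step_arm --pt "255 0 0 -1.5 0 0 0" --pt "255 0 0 -3 0 0 0" --pt "255 0 0 -4 0 0 0" --pt "255 0 0 -4.7 0 0 0" --pt "255 0 0 -4.7 0 0 0"

```text
t: 12.45
ee_pos: [627.9, 131.1, 135.1]
tcp_rot: [0.751, -0.653, 0.063, -0.068]
ft_force: [0.7, -0.3, -3.1]
opening: 0.38
```

```bash
python3 -c "
from st import *
s=st()
pic('scene','s11',310,120,410,200,8)
print(tiltfit('pics/s11_full.png',1),tiltfit('pics/s11_full.png',-1));st()"
```

```text
t 12.45 pos [627.9 131.1 135.1] jaw 79.32 tooly [ 0.021  0.137 -0.99 ] F [ 0.7 -0.3 -3.1] open 0.38 J [0.04 0.31 0.17 1.4  0.14 0.23]
(np.float64(16.792146977746874), np.float64(-0.144), array([17.8,  0.4, 17.5,  0.4])) (np.float64(9.477360403102203), np.float64(-0.13599999999999998), array([4.3, 0.4, 4.4, 0.5]))
t 12.5 pos [628.6 131.1 136.5] jaw 79.34 tooly [ 0.023  0.137 -0.99 ] F [ 0.8 -0.3 -2.6] open 0.378 J [0.04 0.31 0.17 1.4  0.14 0.23]
```

View pics/s11.png

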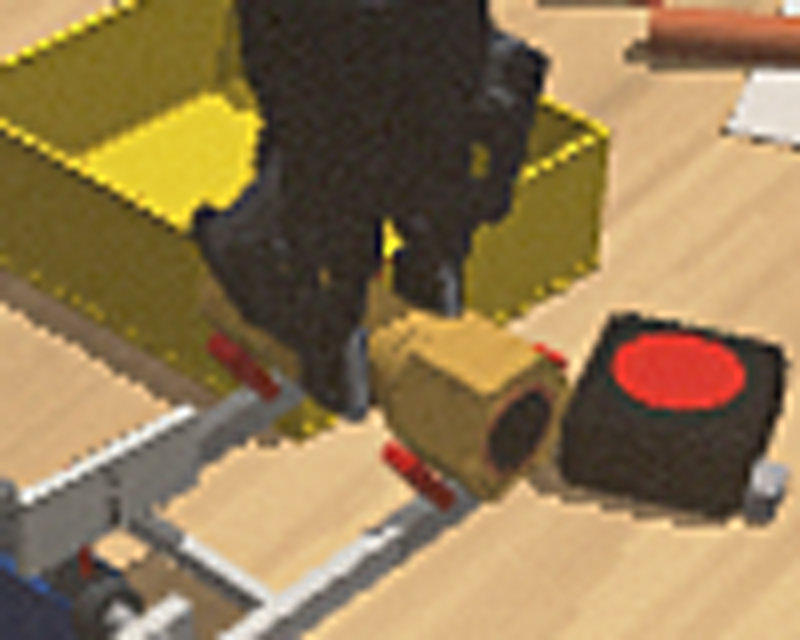

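step_arm --pt "255 0 0 -0.3 0 0 0" --pt "255 0 0 -0.6 0 0 0" --pt "255 0 0.03 -1 -1.5 0.3 0" --pt "255 0.01 0.07 -1.4 -3.1 0.58 0" --pt "255 0.01 0.09 -1.8 -4.7 0.87 0" --pt "255 0.02 0.12 -2.2 -6.3 1.17 0" --pt "255 0.03 0.14 -2.55 -7.9 1.46 0" --pt "255 0.03 0.14 -2.55 -7.9 1.46 0"

```text
t: 13.3
ee_pos: [629.7, 133.3, 111.5]
tcp_rot: [-0.704, 0.705, -0.065, 0.065]
ft_force: [1.0, -0.7, -1.7]
opening: 0.382
```

```bash
python3 -c "
from st import *
s=st()
pic('scene','s12',215,130,405,260,4)
print(tiltfit('pics/s12_full.png',1),tiltfit('pics/s12_full.png',-1));st()"
```

```text
t 13.3 pos [629.7 133.3 111.5] jaw 79.44 tooly [-0.001 -0.001 -1.   ] F [ 1.  -0.7 -1.7] open 0.382 J [ 0.11  0.37  0.2   1.4  -0.    0.29]
(np.float64(16.448007139935118), np.float64(0.008000000000000146), array([16.2,  0.3, 15.9,  0.1])) (np.float64(10.644452353265407), np.float64(0.020000000000000157), array([5.1, 0.6, 4.4, 0.6]))
t 13.35 pos [629.7 133.3 111.8] jaw 79.42 tooly [-0.001  0.    -1.   ] F [ 0.7  0.6 -1.9] open 0.381 J [0.1  0.37 0.2  1.4  0.   0.29]
```

View pics/s12.png

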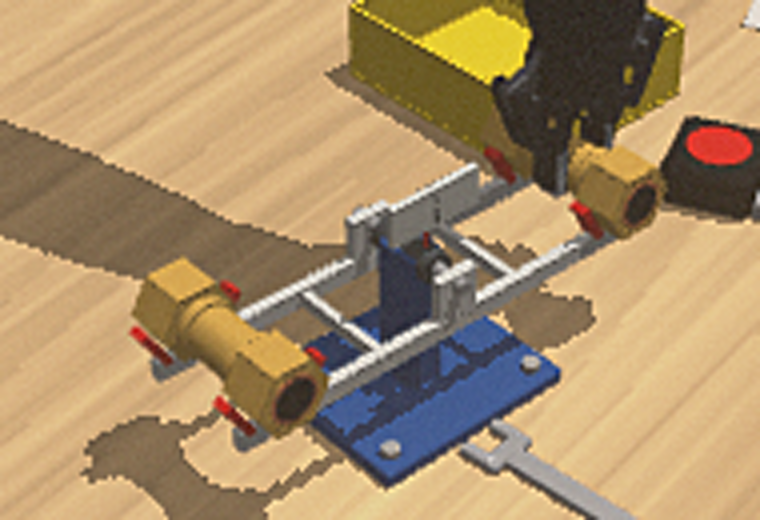

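Beam is about level (+0.01). The force reads −1.8 N, so I'll let it rest briefly before releasing.

step_arm --pt "255 0 0 0 0 0 0" --pt "255 0 0 0 0 0 0" --pt "255 0 0 0 0 0 0"

```text
t: 13.65
ee_pos: [629.6, 132.9, 112.4]
tcp_rot: [0.704, -0.704, 0.066, -0.065]
ft_force: [0.4, 2.2, -2.2]
opening: 0.378
```

```bash
python3 -c "
from st import *
s=st()
for i in range(4): vision.read_camera('top'); print(np.round(bot.observe()['ft_force'],2))
pic('scene','s13',310,130,410,210,8)
print(tiltfit('pics/s13_full.png',1),tiltfit('pics/s13_full.png',-1))"
```

```text
t 13.65 pos [629.6 132.9 112.4] jaw 79.35 tooly [-0.     0.001 -1.   ] F [ 0.4  2.2 -2.2] open 0.378 J [0.1  0.37 0.2  1.4  0.   0.29]
[-0.05  1.07 -1.64]
[ 1.18  2.73 -1.18]
[-0.03  1.49 -1.36]
[-0.2   1.17 -1.72]
(np.float64(16.418686507223367), np.float64(1.3877787807814457e-16), array([16.2,  0.1, 16.2,  0.4])) (np.float64(10.766246083510477), np.float64(0.01200000000000015), array([5. , 0.5, 4.7, 0.6]))
```

View pics/s13.png

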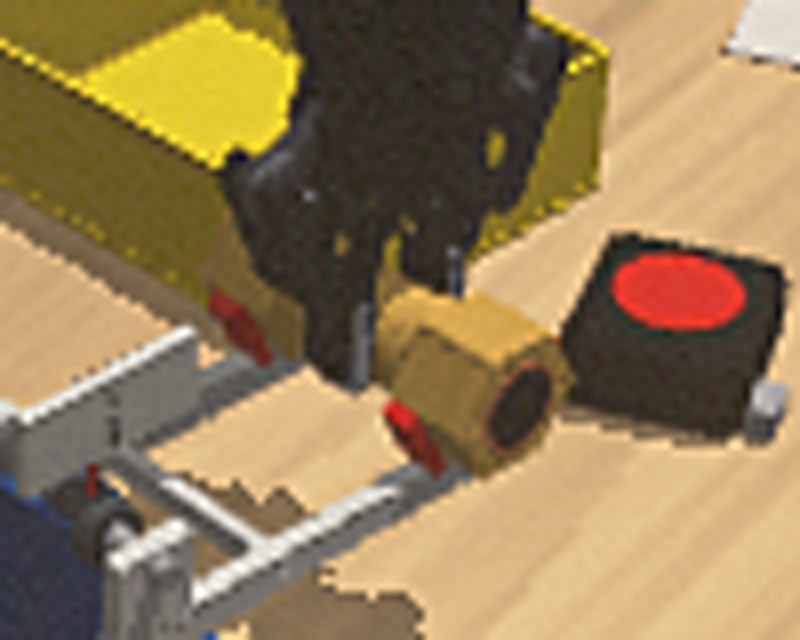

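There's about 1.5 N of side force from the inner cheek, so I'll shift about 1 mm outward along the beam.

step_arm --pt "255 0.02 0.1 0 0 0 0" --pt "255 0.02 0.1 0 0 0 0" --pt "255 0.02 0.1 0 0 0 0"

```text
t: 14.2
ee_pos: [629.6, 132.7, 112.2]
tcp_rot: [-0.703, 0.705, -0.066, 0.066]
ft_force: [-1.5, -1.1, -0.5]
opening: 0.376
```

```bash
python3 -c "
from st import *
s=st()
for i in range(4): vision.read_camera('top'); print(np.round(bot.observe()['ft_force'],2))
pic('scene','s14',310,130,410,210,8)
print(tiltfit('pics/s14_full.png',1),tiltfit('pics/s14_full.png',-1))"
```

```text
t 14.2 pos [629.6 132.7 112.2] jaw 79.32 tooly [-0.001 -0.002 -1.   ] F [-1.5 -1.1 -0.5] open 0.376 J [ 0.1   0.37  0.2   1.4  -0.    0.29]
[-1.17 -0.97 -0.65]
[-1.79 -1.15 -0.68]
[-1.81 -1.44  0.23]
[-0.91 -1.1  -0.45]
(np.float64(16.438250615372684), np.float64(1.3877787807814457e-16), array([16.3,  0.1, 16.2,  0.4])) (np.float64(10.572680051751522), np.float64(0.01200000000000015), array([5. , 0.4, 4.6, 0.6]))
```

Vertical balance is now consistent (about −0.5 N left in the hand). Releasing at level.

step_arm --pt "145 -0.01 -0.04 0 0 0 0" --pt "130 -0.01 -0.04 0 0 0 0" --pt "110 -0.01 -0.04 0 0 0 0" --pt "80 -0.01 -0.04 0 0 0 0" --pt "70 -0.01 -0.04 0 0 0 0" --pt "70 -0.01 -0.04 0 0 0 0"

```text
t: 15.05
ee_pos: [629.9, 133.2, 112.4]
tcp_rot: [0.704, -0.704, 0.066, -0.066]
ft_force: [0.8, 0.3, -0.4]
opening: 0.729
```

```bash
python3 -c "
from st import *
s=st()
pic('scene','s15',215,130,405,260,4)
print(tiltfit('pics/s15_full.png',1),tiltfit('pics/s15_full.png',-1))"
```

```text
t 15.05 pos [629.9 133.2 112.4] jaw 79.36 tooly [ 0.  0. -1.] F [ 0.8  0.3 -0.4] open 0.729 J [0.1  0.37 0.2  1.4  0.   0.29]
(np.float64(16.217514896663854), np.float64(0.13200000000000026), array([15. ,  0.1, 14.8,  0.1])) (np.float64(13.5130676559154), np.float64(0.14400000000000027), array([20.1,  0.3,  5.1,  0.1]))
```

View pics/s15.png

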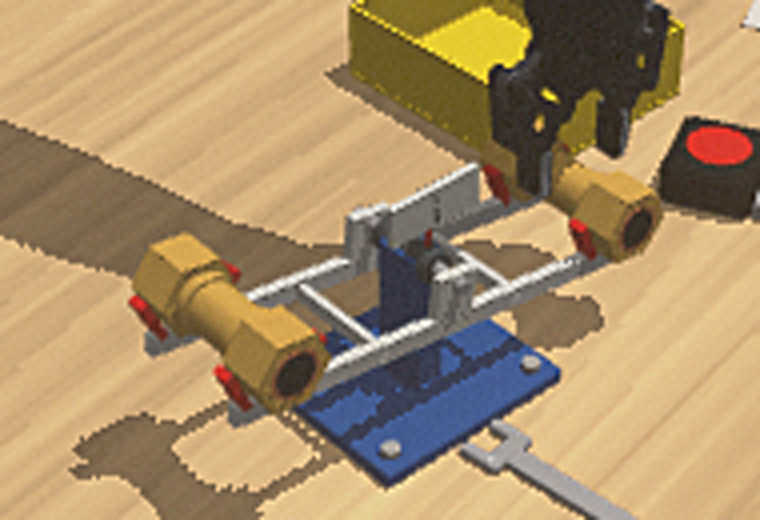

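The left side dropped. I'll raise the hand clear so it touches nothing, then let the beam settle.

step_arm --pt "70 0 0 1 0 0 0" --pt "70 0 0 3 0 0 0" --pt "70 0 0 5 0 0 0" --pt "70 0 0 7 0 0 0" --pt "70 0 0 8 0 0 0" --pt "70 0 0 8 0 0 0" --pt "70 0 0 8 0 0 0" --pt "70 0 0 8 0 0 0" --pt "70 0 0 8 0 0 0" --pt "70 0 0 8 0 0 0"

```text
t: 16.1
ee_pos: [629.3, 133.0, 191.1]
tcp_rot: [-0.704, 0.704, -0.066, 0.065]
ft_force: [0.1, -0.3, 0.9]
opening: 0.724
```

step_arm --pt "0 0 0 0 0 0 0" --pt "0 0 0 0 0 0 0" --pt "0 0 0 0 0 0 0" --pt "0 0 0 0 0 0 0" --pt "0 0 0 0 0 0 0" --pt "0 0 0 0 0 0 0" --pt "0 0 0 0 0 0 0" --pt "0 0 0 0 0 0 0" --pt "0 0 0 0 0 0 0" --pt "0 0 0 0 0 0 0"

```text
t: 17.1
ee_pos: [629.9, 133.1, 192.3]
tcp_rot: [0.704, -0.704, 0.066, -0.066]
ft_force: [0.8, 1.0, -0.1]
opening: 1.0
```

```bash
python3 -c "
from st import *
s=st()
pic('scene','s16a',215,130,405,260,4)"
```

```text
t 17.1 pos [629.9 133.1 192.3] jaw 79.35 tooly [-0.  0. -1.] F [ 0.8  1.  -0.1] open 1.0 J [0.1  0.36 0.35 1.56 0.   0.29]
```

step_arm --pt "0 0 0 0 0 0 0" --pt "0 0 0 0 0 0 0" --pt "0 0 0 0 0 0 0" --pt "0 0 0 0 0 0 0" --pt "0 0 0 0 0 0 0" --pt "0 0 0 0 0 0 0" --pt "0 0 0 0 0 0 0" --pt "0 0 0 0 0 0 0" --pt "0 0 0 0 0 0 0" --pt "0 0 0 0 0 0 0"

```text
t: 18.15
ee_pos: [629.9, 133.1, 192.3]
tcp_rot: [0.704, -0.704, 0.066, -0.066]
ft_force: [0.3, -0.3, -0.1]
opening: 0.998
```

```bash
python3 -c "
from st import *
s=st()
pic('scene','s16',215,130,405,260,4)
for f in('s16a','s16'): print(tiltfit(f'pics/{f}_full.png',1),tiltfit(f'pics/{f}_full.png',-1))"
```

```text
t 18.15 pos [629.9 133.1 192.3] jaw 79.35 tooly [-0.  0. -1.] F [ 0.3 -0.3 -0.1] open 0.998 J [0.1  0.36 0.35 1.56 0.   0.29]
(np.float64(16.21775028374142), np.float64(0.13200000000000026), array([15. ,  0.2, 14.7,  0. ])) (np.float64(13.45892128831844), np.float64(0.14400000000000027), array([20. ,  0.1,  5.1,  0.2]))
(np.float64(16.123109982701394), np.float64(0.13200000000000026), array([15. ,  0.1, 14.7,  0. ])) (np.float64(13.623068229337804), np.float64(0.14400000000000027), array([20. ,  0.2,  5.3,  0.1]))
```

View pics/s16.png

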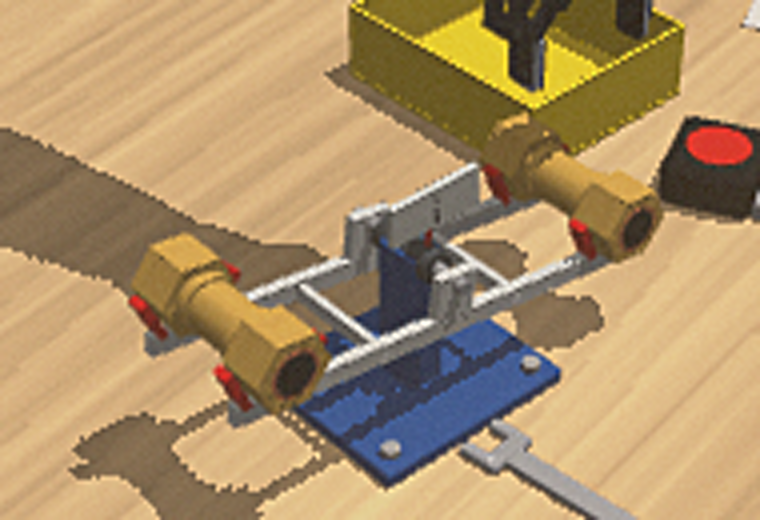

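Over two pictures 1 s apart the beam rests with the left side down (about +0.138). The left coupling is the one to remove. I'll tilt to match and go down on it.

step_arm --pt "0 0.1 0.6 0 -4 0.74 0" --pt "0 0.19 1.16 0 -7.9 1.46 0" --pt "0 0.14 0.88 -2 -7.9 1.46 0" --pt "0 0.09 0.6 -4 -7.9 1.46 0" --pt "0 0.04 0.33 -6 -7.9 1.46 0" --pt "0 0 0.08 -8 -7.9 1.46 0" --pt "0 -0.04 -0.1 -9.2 -7.9 1.46 0" --pt "0 -0.06 -0.2 -10 -7.9 1.46 0" --pt "0 -0.06 -0.2 -10 -7.9 1.46 0"

```text
t: 19.1
ee_pos: [628.5, 130.8, 91.1]
tcp_rot: [-0.653, 0.752, -0.071, 0.06]
ft_force: [-0.1, 0.1, -1.3]
opening: 1.005
```

```bash
python3 -c "
from st import *
s=st()
pic('scene','s17',305,130,405,210,8);print(tiltfit('pics/s17_full.png',-1))"
```

```text
t 19.1 pos [628.5 130.8  91.1] jaw 79.35 tooly [-0.028 -0.138 -0.99 ] F [-0.1  0.1 -1.3] open 1.005 J [ 0.16  0.43  0.24  1.42 -0.13  0.35]
(np.float64(13.500647646313194), np.float64(0.14400000000000027), array([20. ,  0.1,  5.1,  0.2]))
```

View pics/s17.png

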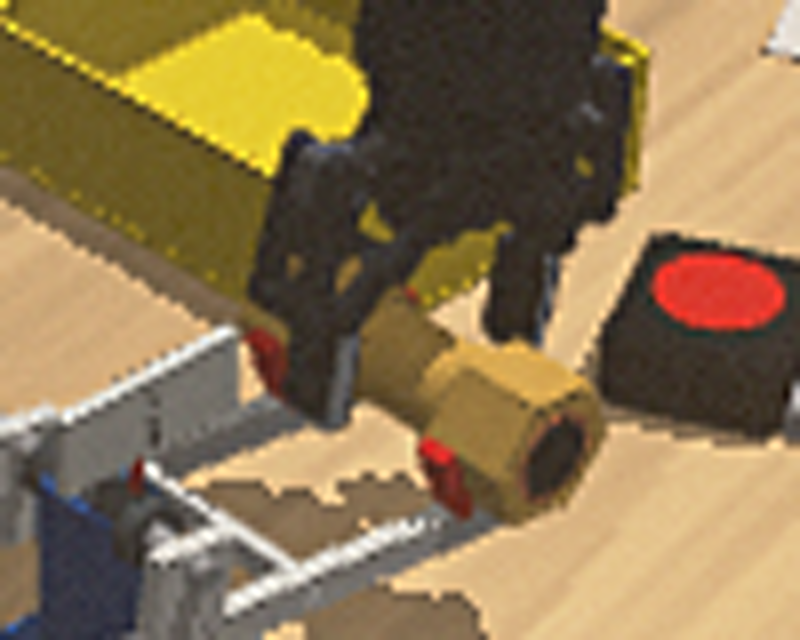

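The fingers straddle the barrel. Closing.

step_arm --pt "120 0 0 0 0 0 0" --pt "255 0 0 0 0 0 0" --pt "255 0 0 0 0 0 0" --pt "255 0 0 0 0 0 0" --pt "255 0 0 0 0 0 0" --pt "255 0 0 0 0 0 0" --pt "255 0 0 0 0 0 0" --newtons 50

```text
t: 19.85
ee_pos: [629.9, 131.7, 93.4]
tcp_rot: [-0.653, 0.751, -0.069, 0.062]
ft_force: [1.0, 2.0, 5.0]
opening: 0.38
```

```bash
python3 -c "
from st import *
s=st()"
```

```text
t 19.85 pos [629.9 131.7  93.4] jaw 79.36 tooly [-0.023 -0.136 -0.99 ] F [1. 2. 5.] open 0.38 J [ 0.16  0.43  0.24  1.42 -0.13  0.35]
```

Gripped (0.38 open). I'll ride up slowly with the beam so the other side comes down gently.

step_arm --pt "255 0 0.03 0.25 0 0 0" --pt "255 0 0.06 0.5 1 -0.18 0" --pt "255 0 0.09 0.75 2 -0.37 0" --pt "255 0 0.11 1 3 -0.55 0" --pt "255 0.01 0.12 1.25 4 -0.74 0" --pt "255 0.02 0.13 1.5 5 -0.92 0" --pt "255 0.02 0.14 1.75 6.2 -1.15 0" --pt "255 0.02 0.14 2 7.4 -1.37 0" --pt "255 0.02 0.14 2.25 8.4 -1.55 0" --pt "255 0.02 0.14 2.5 9.4 -1.74 0"

```text
t: 20.85
ee_pos: [629.0, 132.0, 117.4]
tcp_rot: [0.714, -0.694, 0.065, -0.066]
ft_force: [-2.3, -0.8, -2.3]
opening: 0.381
```

```bash
python3 -c "
from st import *
s=st()
pic('scene','s18',215,130,405,260,4);print(tiltfit('pics/s18_full.png',-1))"
```

```text
t 20.85 pos [629.  132.  117.4] jaw 79.33 tooly [ 0.004  0.027 -1.   ] F [-2.3 -0.8 -2.3] open 0.381 J [0.09 0.35 0.19 1.4  0.03 0.28]
(np.float64(10.300693452418038), np.float64(-0.01999999999999988), array([4.6, 0.6, 4.4, 0.6]))
```

View pics/s18.png

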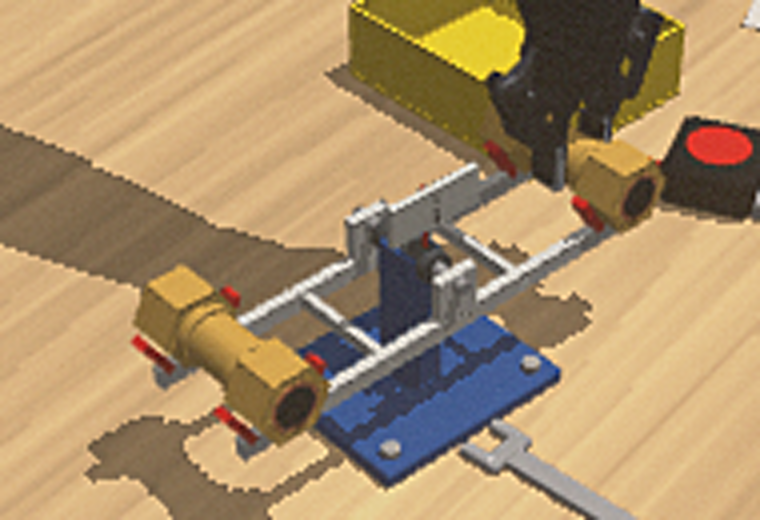

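The beam is following gently (tilt about −0.02). I'll continue up to and past the stop.

step_arm --pt "255 0 -0.02 0.25 1.2 -0.22 0" --pt "255 0 -0.04 0.5 2.4 -0.44 0" --pt "255 -0.01 -0.07 0.8 3.6 -0.67 0" --pt "255 -0.01 -0.1 1.1 4.8 -0.89 0" --pt "255 -0.02 -0.13 1.4 6.2 -1.15 0" --pt "255 -0.02 -0.14 1.7 6.4 -1.18 0" --pt "255 -0.02 -0.14 2.2 6.4 -1.18 0" --pt "255 -0.02 -0.14 3 6.4 -1.18 0" --pt "255 -0.02 -0.14 5 6.4 -1.18 0" --pt "255 -0.02 -0.14 7 6.4 -1.18 0"

```text
t: 21.9
ee_pos: [628.8, 131.6, 187.3]
tcp_rot: [0.752, -0.653, 0.061, -0.069]
ft_force: [0.8, -0.6, -4.1]
opening: 0.383
```

```bash
python3 -c "
from st import *
s=st()
pic('scene','s19',215,100,405,250,4);print(tiltfit('pics/s19_full.png',1))"
```

```text
t 21.9 pos [628.8 131.6 187.3] jaw 79.38 tooly [ 0.024  0.138 -0.99 ] F [ 0.8 -0.6 -4.1] open 0.383 J [0.04 0.31 0.27 1.5  0.14 0.23]
(np.float64(3.661086412376333), np.float64(-0.13199999999999998), array([0.3, 0.4, 2.5, 0.5]))
```

View pics/s19.png

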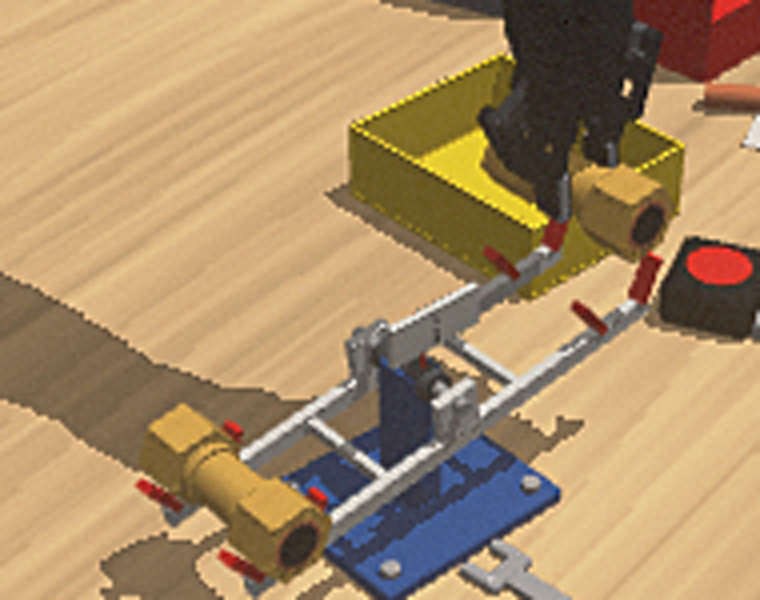

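The other coupling is still seated at right. Moving over the bin and levelling the tool.

step_arm --pt "255 -2 2 0.5 -1 0.2 0" --pt "255 -4 4.2 0.5 -2.5 0.46 0.5" --pt "255 -6.5 6.8 0.5 -4 0.74 1" --pt "255 -9 9.5 0.5 -5.5 1 1.5" --pt "255 -11.5 12.2 0.5 -7 1.3 2" --pt "255 -14 14.8 0.5 -7.9 1.46 2.4" --pt "255 -16 17 0 -7.9 1.46 2.4" --pt "255 -17.3 18.4 -1 -7.9 1.46 2.4" --pt "255 -17.83 19 -3 -7.9 1.46 2.4" --pt "255 -17.83 19 -5 -7.9 1.46 2.4"

```text
t: 22.95
ee_pos: [450.1, 323.3, 137.5]
tcp_rot: [0.706, -0.704, 0.05, -0.049]
ft_force: [1.8, -0.0, -4.0]
opening: 0.382
```

step_arm --pt "255 0 0 -2 0 0 0" --pt "255 0 0 -4 0 0 0" --pt "255 0 0 -6 0 0 0" --pt "255 0 0 -8 0 0 0" --pt "255 0 0 -9.2 0 0 0" --pt "255 0 0 -9.7 0 0 0" --pt "255 0 0 -10.2 0 0 0" --pt "255 0 0 -10.2 0 0 0"

```text
t: 23.75
ee_pos: [451.1, 321.3, 35.4]
tcp_rot: [0.705, -0.705, 0.052, -0.05]
ft_force: [0.3, 0.8, -4.2]
opening: 0.378
```

```bash
python3 -c "
from st import *
s=st()
pic('scene','s20',285,60,435,180,5)"
```

```text
t 23.75 pos [451.1 321.3  35.4] jaw 81.75 tooly [-0.003  0.001 -1.   ] F [ 0.3  0.8 -4.2] open 0.378 J [ 0.5   0.19 -0.18  1.21  0.    0.64]
```

View pics/s20.png

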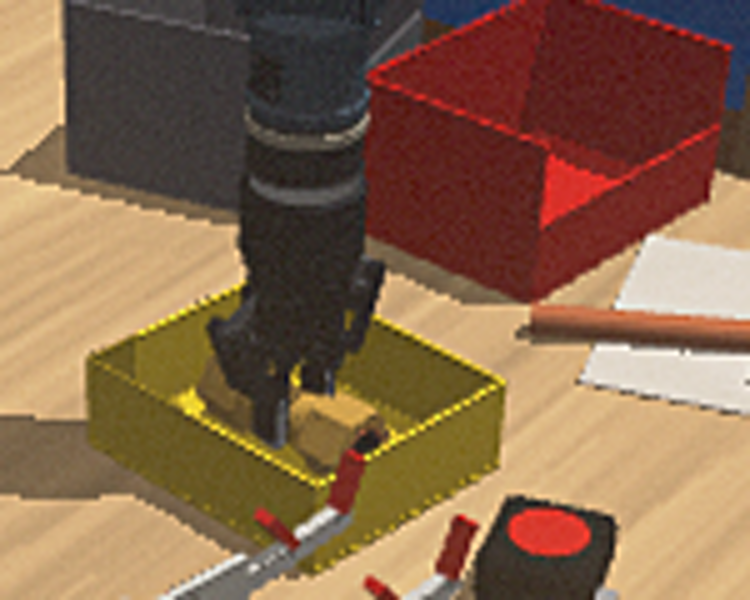

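step_arm --pt "255 0 0 -0.2 0 0 0" --pt "255 0 0 -0.4 0 0 0" --pt "255 0 0 -0.55 0 0 0" --pt "255 0 0 -0.55 0 0 0"

```text
t: 24.2
ee_pos: [451.3, 321.2, 30.2]
tcp_rot: [0.706, -0.705, 0.052, -0.05]
ft_force: [-0.4, 0.4, -3.3]
opening: 0.379
```

```bash
python3 -c "
from st import *
s=st()
vision.read_camera('top');st()"
```

```text
t 24.2 pos [451.3 321.2  30.2] jaw 81.75 tooly [-0.002  0.001 -1.   ] F [-0.4  0.4 -3.3] open 0.379 J [ 0.5   0.19 -0.18  1.2   0.    0.64]
t 24.25 pos [451.3 321.3  30.2] jaw 81.75 tooly [-0.002  0.001 -1.   ] F [ 0.5 -1.  -3.1] open 0.384 J [ 0.5   0.19 -0.18  1.2   0.    0.64]
```

Not touching yet; 1–2 mm more in small steps.

step_arm --pt "255 0 0 -0.1 0 0 0" --pt "255 0 0 -0.15 0 0 0" --pt "255 0 0 -0.15 0 0 0"

```text
t: 24.55
ee_pos: [451.3, 321.3, 30.1]
tcp_rot: [0.706, -0.705, 0.052, -0.05]
ft_force: [-2.2, -1.3, 4.7]
opening: 0.378
```

```bash
python3 -c "
from st import *
s=st()
vision.read_camera('top');st()"
```

```text
t 24.55 pos [451.3 321.3  30.1] jaw 81.75 tooly [-0.002  0.001 -1.   ] F [-2.2 -1.3  4.7] open 0.378 J [ 0.5   0.19 -0.19  1.2   0.    0.64]
t 24.6 pos [451.3 321.3  30.1] jaw 81.74 tooly [-0.002  0.001 -1.   ] F [-2.8 -2.1  4.2] open 0.38 J [ 0.5   0.19 -0.19  1.2   0.    0.64]
```

Contact (+4.5 N). Releasing, then lifting away.

step_arm --pt "145 0 0 0 0 0 0" --pt "130 0 0 0 0 0 0" --pt "110 0 0 0 0 0 0" --pt "80 0 0 0 0 0 0" --pt "70 0 0 0 0 0 0" --pt "70 0 0 1 0 0 0" --pt "70 0 0 3 0 0 0" --pt "70 0 0 6 0 0 0" --pt "70 0 0 10 0 0 0" --pt "70 0 0 14 0 0 0"

```text
t: 25.6
ee_pos: [450.5, 320.9, 169.9]
tcp_rot: [-0.705, 0.705, -0.052, 0.05]
ft_force: [0.9, 0.8, 0.2]
opening: 0.725
```

step_arm --pt "70 -2 0 3 0 0 0" --pt "70 -5 0 5 0 0 0" --pt "70 -9 0 6 0 0 0" --pt "70 -13 0 7 0 0 0" --pt "70 -17 0 8 0 0 0" --pt "70 -18 0 8 0 0 0" --pt "70 -18 0 8 0 0 0" --pt "70 -18 0 8 0 0 0"

```text
t: 26.4
ee_pos: [271.7, 321.2, 248.3]
tcp_rot: [0.705, -0.705, 0.051, -0.05]
ft_force: [0.1, 0.2, -0.9]
opening: 0.724
```

```bash
python3 -c "
from st import *
s=st()
pic('scene','s21',220,90,420,250,4);pic('top','t21',160,120,460,310,2.6);print(tiltfit('pics/s21_full.png',1))
a=cv2.imread('pics/scene0.png').astype(int)"
```

```text
t 26.4 pos [271.7 321.2 248.3] jaw 81.75 tooly [-0.002  0.001 -1.   ] F [ 0.1  0.2 -0.9] open 0.724 J [ 0.71 -0.22 -0.15  1.64  0.    0.85]
(np.float64(1.7201062958180184), np.float64(-0.13599999999999998), array([0.4, 0.4, 0.3, 0.6]))
```

View pics/s21.png

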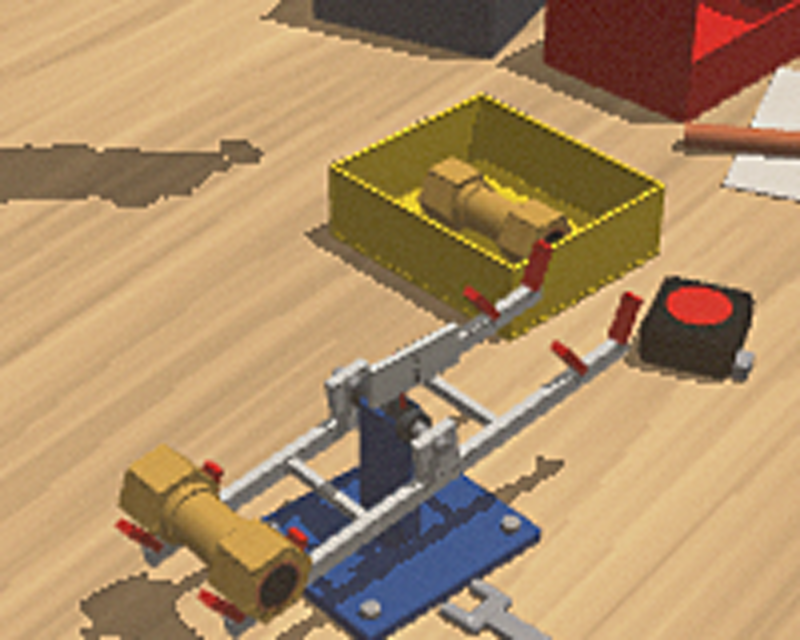

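View pics/t21.png

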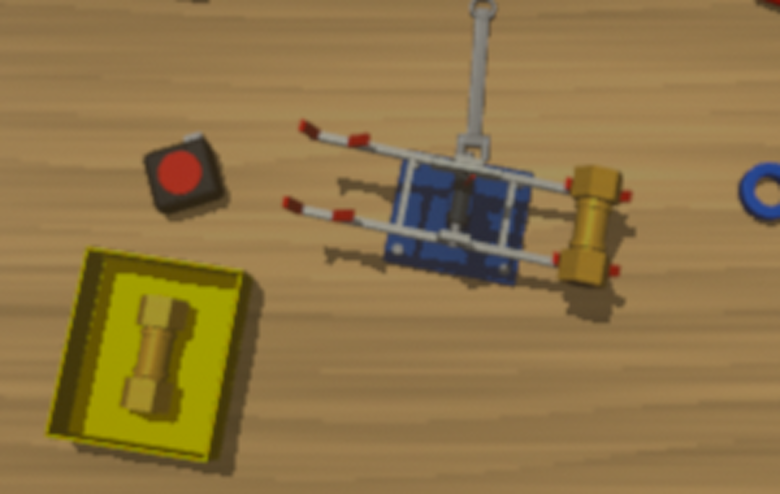

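One coupling lies flat in the bin (centre about (152,352) in the top crop). The other is in the right cradle (about (590,225)), and the bystanders haven't moved. Handing in.

```bash
python3 -c "
from station import hand_in
print(hand_in())"
```

```text
the job is handed in; nothing more can be done
None
```

I weighed the two couplings and laid the heavier one flat in the yellow bin. The other is still seated in the right cradle. The job was handed in at about 26 s of the 66 s allowed.

- **Weighing:** I set one coupling in each cradle, riding the beam with the gripper so neither was dropped. After I let go of both, the beam settled with the left side down (about +0.138 rad). Two pictures 1 s apart showed no movement.
- **Removal:** I rode the beam up slowly while lifting the left coupling, so the right one came down gently, and lowered the left one to the bin floor before letting go.
- **Last checks:** The final pictures show one coupling flat in the bin and one in the right cradle, with the beam resting at −0.136 rad. By eye, the wrench, tape measure and tape roll have not moved. The gripper is clear of everything, with wrist force within sensor noise.
- **Disagreements:** My first image fit put the cradles at about 104 mm high, but contact showed about 110 mm. While I was setting the left coupling there was about 1.5 N of side force against a cheek, which I eased by shifting about 1 mm before letting go.

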